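Empty the sprung paint-pot dispenser into a class tray

TASK

Pack the class tray: pull the dispenser's sprung slide out by its knob right to the stop so that the bottom paint pot comes out, let the slide go home again, and stand that pot upright on the floor of an empty cell of the divided tray; repeat until the dispenser is empty. If a pot has been left standing loose on the counter, pack it too: at the end every pot, including the one already packed, stands upright in the tray, one to a cell, and the slide is home; do not push the mug, card reader or stapler about.

Things in the scene. Friction and masses are not known exactly. Their poses are not given: they have to be found in the camera images.
- dispenser: Fixed dispenser: floor plate 330 x 64 mm, 8 mm thick, bearing a clear square magazine (60 x 60 mm, 210 mm high, capped) with stacked pots. Origin: on the table under the magazine's axis; z up. Pots come out towards its -x (roughly the robot's right) through a 49 mm high opening onto the apron, the front of the plate, which ends at x = -165 mm and has 6 mm high lips at the sides.
- slide (a joint): Sprung slide, m: 0 = home, 0.110 = at its stop. Its grey block pushes the bottom pot out onto the apron and holds up the pots above. The spring draws it home with 2 N at home rising to 6.4 N at the stop, with drag of 20 N per m/s; let go, it returns by itself in about 1 s, leaving the pot on the apron, and the next pot drops down in the magazine.
- pull_knob (a point): Centre of the knob's top. The knob is a black upright cylinder, 22 mm in diameter, from 22 to 80 mm above the table, at the front end of the slide's steel rod (10 mm, 30 mm high, along the dispenser's +y side, which faces the robot). With the slide home it lies at (-120, +95) mm in the dispenser's frame; pulling moves it along the dispenser's -x.
- apron_spot (a point): Point on the apron, 8 mm above the table, at (-106, 0) mm in the dispenser's frame: here the middle of a pot's underside lies when the slide has been pulled to its stop. The magazine is then 76 mm behind it and the knob, once home again, 95 mm to its side.
- tray: Loose plywood tray, 152 x 184 mm, 25 mm high, 0.6 kg, floor 5 mm thick, walls 4 mm. It has 2 x 3 cells of 70 (x) by 56 mm (y), with centres at x = -37, +37 mm and y = -60, 0, +60 mm in the tray's frame. Origin: centre of its underside; z up.
- pot1: Paint pot in the dispenser's magazine at the start (None if absent): plain white closed cylinder with grey lid, 48 mm in diameter, 45 mm high, about 90 g. Origin: centre of its underside, z up through the lid. Three or four pots are stacked in the magazine, pot1 lowest, pot4 (not always there) on top.
- pot2: Paint pot in the dispenser's magazine at the start (None if absent): plain white closed cylinder with grey lid, 48 mm in diameter, 45 mm high, about 90 g. Origin: centre of its underside, z up through the lid. Three or four pots are stacked in the magazine, pot1 lowest, pot4 (not always there) on top.
- pot3: Paint pot in the dispenser's magazine at the start (None if absent): plain white closed cylinder with grey lid, 48 mm in diameter, 45 mm high, about 90 g. Origin: centre of its underside, z up through the lid. Three or four pots are stacked in the magazine, pot1 lowest, pot4 (not always there) on top.
- pot4: Paint pot in the dispenser's magazine at the start (None if absent): plain white closed cylinder with grey lid, 48 mm in diameter, 45 mm high, about 90 g. Origin: centre of its underside, z up through the lid. Three or four pots are stacked in the magazine, pot1 lowest, pot4 (not always there) on top.
- packed1: Paint pot, just like the others, that already stands in the tray at the start, in the cell around (-37, -60) mm of the tray's frame (None if absent; one of the six is present). Origin: centre of its underside.
- packed2: Paint pot, just like the others, that already stands in the tray at the start, in the cell around (-37, 0) mm of the tray's frame (None if absent; one of the six is present). Origin: centre of its underside.
- packed3: Paint pot, just like the others, that already stands in the tray at the start, in the cell around (-37, 60) mm of the tray's frame (None if absent; one of the six is present). Origin: centre of its underside.
- packed4: Paint pot, just like the others, that already stands in the tray at the start, in the cell around (37, -60) mm of the tray's frame (None if absent; one of the six is present). Origin: centre of its underside.
- packed5: Paint pot, just like the others, that already stands in the tray at the start, in the cell around (37, 0) mm of the tray's frame (None if absent; one of the six is present). Origin: centre of its underside.
- packed6: Paint pot, just like the others, that already stands in the tray at the start, in the cell around (37, 60) mm of the tray's frame (None if absent; one of the six is present). Origin: centre of its underside.
- stray: Paint pot, just like the others, standing loose on the table between the dispenser and the tray at the start (None if absent). Origin: centre of its underside.
- brush_mug: Bystander: white mug of brushes, 72 mm wide, mug 95 mm and brushes about 190 mm high, origin at the centre of its underside.
- card_reader: Bystander: black card reader, 100 x 75 x 30 mm, origin at the centre of its underside.
- stapler: Bystander: stapler, 130 x 36 x 47 mm, origin at the centre of its underside.
Things that resemble listed ones, but are neither listed nor needed, are in the scene too. Leave any purple or red look-alike of the packed2 alone.

How it is judged:
By the outcome, as a careful person would: the job done as asked, in the order asked, and still so for the second after the job is handed in, with the robot touching nothing.
Of pot4, stray only 1 to 2 are there at a start; the rules pass over those that are not, and their reading is None.
Of packed1, packed2, packed3, packed4, packed5, packed6 only 1 to 1 are there at a start; the rules pass over those that are not, and their reading is None.
At some moment in a run one of tray, stray may be knocked a few centimetres aside while the robot is not near it.
Once in a run the grip may slacken for a moment while it holds something.
It also fails if it takes over 210 s, if anything falls off the work surface, if the arm or the gripper's body presses on something with over 40 N, if the wrist force passes 120 N, or if a joint passes its speed limit or range.

ROBOT

A 6-joint arm with a two-finger parallel gripper is mounted at the origin on the work surface. World frame = base frame: x ahead of the robot, y to its left, z up, the work surface at z = 0. Lengths are in m, angles in degrees, forces in N, time in s.
With the tool pointing down it reaches from about 0.275 to 0.75 m from the base axis. Payload 10.2 kg.
Tool frame: the origin (TCP) lies on the centre line of the jaws, within the pads' length; the fingertips stand 25 mm ahead of it and the grasp point (between the pads) lies 6 mm ahead of it; z points along the fingers, y is the direction in which the jaws open and shut (so a half turn about z gives the same grasp; the last joint's range is limited). The gripper opens to 85 mm and grips with 20 to 120 N. Pads are 22 mm wide; open, the fingers measure 114 mm over their backs; the gripper's body (76 mm by 85 mm) begins 54 mm behind the grasp point. The pads swing forward as they close: fully open they stand 13 mm farther back than shut.
Start: joints at [58.591, 17.928, 85.812, -0, 76.261, -12.8], TCP at [0.168, 0.498, 0.256] pointing down, gripper open.
Joint ranges: [-168.41, 168.41], [-55.51, 124.54], [10.69, 146.95], [-70.63, 250.63], [1, 178], [-165.06, 165.06]. Speed limits (degrees/s): [136.94, 136.94, 172.46, 180, 180, 180].

INTERFACE

Orientations are given as a 3x3 rotation matrix whose columns are the frame's x, y, z axes.
In Python, from bench import arm gives the robot as it stands.
- The arm moves only by the tool move_arm, never from a script. Its argument "deltas" is a list of rows, each a list of 2 entries, a list of its own where there are three numbers: the shift along the tool's x, y, z in units of 0.02 m (1.0 is 0.02 m), then the turn, a rotation vector about the tool's x, y, z in units of 4 degrees (1.0 is 4 degrees). In form: [[[dx, dy, dz], [rx, ry, rz]], ...]. A call has 1 to 8 rows; each row shifts and turns the commanded pose from where the row before left it, along the tool's axes as they then stand; what a row does not reach is not made up. A row lasts 1/12 s, in which the tool goes at most 41.7 mm and 7.16 degrees, less where a joint would pass 70% of its speed; a pose out of reach is approached as far as the arm can. A call with a number of a shift or a turn outside -1 to 1 is refused whole. A call with a gripper value outside its range is refused whole. "jaw" is the gripper's target within -1 to 1 (fully open at 1, half-way at 0, shut at -1), set as the call begins (left out, the last holds). The fingers move at their own pace and stop on an object; "squeeze" is the grip in N (left out, the last holds). Time passes only in rows, so rows that do not move let the fingers close. It gives the time, the measured TCP pose, the force and the opening at its end, in the units of the state.
- arm.get_state(): the state, without advancing time (a new reading comes with each control period).
- arm.capture(name): name is "scene" or "top"; returns a dict with "image" (420x560x3 uint8, red, green, blue), "range_z" (420x560 float32, m along the optical axis (not along the pixel's ray), 0 where there is no reading), "camera_matrix" (3x3 intrinsics, pixels), "world_from_camera" (4x4, takes a point from camera to world coordinates). Camera axes: x right, y down, z forward; pixel columns grow to the right and rows downward; lengths in m; the calibration is good to about 2 mm. A picture is of the moment at which its call begins.
- arm.hand_in(): hands the job in, once; it reports no verdict.
Trained networks look in a picture, given as the dict that the camera call returned (one of the last four; its "shot" number tells which), for a name from the list of things; names that differ only in an ending like _2 or _b are one class to them, and where a whole thing is asked for, a point or a joint stands for the part that bears it (a point fixed in the world has none). Each returns a list of dicts, best first, with "score" (0 to 1); they miss things now and then, are a little off and sometimes report something else, mostly with a low value. They report only what shows in the picture. A call takes as long as a camera call. They do not tell look-alikes from the thing itself.
- arm.find_in(picture, label): "uv" ([column, row] in pixels, amid what is visible of it).
- arm.pinpoint(picture, label): "uv" ([column, row] in pixels: a listed point, or the origin of a listed thing).
The state is a dict: "t": time; "qpos": joint angles; "qd": joint speeds; "joint_efforts": joint torques, N m; "ee_pos": TCP position; "tcp_rot": TCP orientation; "wrist_force": force on the tool from outside, world axes, zero at the start; "moment": the same for the moment, N m; "grip_width": finger opening in m.
Only numpy, scipy, OpenCV 4.12 (cv2) and the standard library are available. Lean on these libraries where they do the work, as an engineer would, in place of code of your own. Each camera call takes 0.05 s, during which the arm holds its last target.

## Working session

There is one attempt and no reset: what is moved stays moved. The work goes in short steps, Python scripts to look and compute and a tool call to move; the robot and the scene stay as the last step left them, time stands still between calls to the robot, and variables do not carry over. Pictures are saved under pics/ and viewed, and the job is handed in when it is done.

Besides the shell and the picture viewer there is one more tool, called by a JSON object that holds its "api" and its "payload", one argument or row to a line. move_arm: Moves the arm, as the interface text tells. Its arguments: {"type":"object","properties":{"deltas":{"type":"array","items":{"type":"array"}},"jaw":{"type":"number"},"squeeze":{"type":"number"}},"required":["deltas"]}

```bash
ls; mkdir -p pics; cat > h.py <<'E'
import numpy as np, cv2
from bench import arm
def save(p,name,crop=None,scale=1):
    im=p["image"][:,:,::-1]
    if crop: x0,y0,x1,y1=crop; im=im[y0:y1,x0:x1]
    if scale!=1: im=cv2.resize(im,None,fx=scale,fy=scale,interpolation=cv2.INTER_CUBIC)
    cv2.imwrite("pics/"+name,im)
def px2w(p,u,v,z=None,rng=True):
    K=p["camera_matrix"];T=p["world_from_camera"]
    d=np.linalg.inv(K)@np.array([u,v,1.0])
    if z is None:
        r=p["range_z"][int(round(v)),int(round(u))]
        return T[:3,:3]@(d*r)+T[:3,3]
    dw=T[:3,:3]@d; s=(z-T[2,3])/dw[2]
    return T[:3,3]+s*dw
def w2px(p,X):
    T=np.linalg.inv(p["world_from_camera"]); c=T[:3,:3]@np.array(X)+T[:3,3]
    q=p["camera_matrix"]@c; return q[:2]/q[2]
def cloud(p):
    K=p["camera_matrix"];T=p["world_from_camera"];r=p["range_z"]
    v,u=np.mgrid[0:r.shape[0],0:r.shape[1]]
    c=np.stack([(u-K[0,2])/K[0,0]*r,(v-K[1,2])/K[1,1]*r,r],-1)
    return c@T[:3,:3].T+T[:3,3]
np.set_printoptions(precision=4,suppress=True)
E
python3 - <<'E'
from h import *
for n in("scene","top"):
    p=arm.capture(n); save(p,n+"0.png"); print(n,p["world_from_camera"],p["camera_matrix"],p.get("shot"))
    np.savez(f"/tmp/{n}0.npz",**{k:p[k] for k in("image","range_z","camera_matrix","world_from_camera")})
    for l in("dispenser","pull_knob","apron_spot","tray","pot1","packed1","stray","brush_mug","card_reader","stapler"):
        print(l,[ (np.round(d["uv"]),round(d["score"],2)) for d in arm.find_in(p,l)][:6] if l!="apron_spot" else "",[ (np.round(d["uv"]),round(d["score"],2)) for d in arm.pinpoint(p,l)][:6])
print(arm.get_state())
E
```

```text
pics
scene [[ 0.6384  0.4247 -0.6419  1.2989]
 [ 0.7695 -0.3345  0.544  -0.6808]
 [ 0.0164 -0.8413 -0.5403  0.7485]
 [ 0.      0.      0.      1.    ]] [[387.8394   0.     280.7359]
 [  0.     387.8394 205.379 ]
 [  0.       0.       1.    ]] 1
dispenser [(array([363., 187.]), 0.77), (array([259., 308.]), 0.59)] [(array([359., 200.]), 0.6)]
pull_knob [(array([377., 185.]), 0.8)] [(array([323., 184.]), 0.58)]
apron_spot  [(array([345., 215.]), 0.64)]
tray [(array([228., 258.]), 0.59)] [(array([140., 263.]), 0.36)]
pot1 [(array([360., 198.]), 0.44), (array([325., 168.]), 0.36), (array([363., 184.]), 0.24)] [(array([363., 198.]), 0.54)]
packed1 [(array([221., 246.]), 0.84), (array([220., 221.]), 0.79), (array([196., 228.]), 0.7), (array([268., 230.]), 0.55)] [(array([224., 248.]), 0.7), (array([223., 226.]), 0.56), (array([198., 234.]), 0.51), (array([271., 234.]), 0.49)]
stray [(array([324., 241.]), 0.82), (array([325., 169.]), 0.24)] [(array([324., 248.]), 0.86)]
brush_mug [(array([138., 243.]), 0.93)] [(array([137., 260.]), 0.7)]
card_reader [(array([260., 304.]), 0.61), (array([228.
[... 1137 characters left out ...]
reader [(array([350., 150.]), 0.7)] [(array([350., 150.]), 0.57)]
stapler [(array([340., 207.]), 0.7), (array([147., 271.]), 0.59)] [(array([149., 268.]), 0.91)]
{'t': 2.0, 'qpos': array([ 58.5918,  17.9279,  85.8121,   0.0012,  76.2602, -12.799 ]), 'qd': array([ 0.0391, -0.0204,  0.0243,  0.0536, -0.1252, -0.1002]), 'joint_efforts': array([ -0.0001, -41.2165, -25.9899,  -0.0002,   0.0005,  -0.    ]), 'ee_pos': array([0.1675, 0.4976, 0.2563]), 'tcp_rot': array([[-0.9477,  0.3191, -0.    ],
       [ 0.3191,  0.9477,  0.    ],
       [ 0.    ,  0.    , -1.    ]]), 'wrist_force': array([ 0.1916, -0.2605, -0.5116]), 'moment': array([ 0.0187,  0.0146, -0.0152]), 'grip_width': 0.08551163634820215}
```

```bash
python3 - <<'E'
import cv2
for n,c in(("scene0",(100,100,440,340)),("top0",(60,110,460,300))):
    im=cv2.imread(f"pics/{n}.png"); x0,y0,x1,y1=c
    cv2.imwrite(f"pics/{n}c.png",cv2.resize(im[y0:y1,x0:x1],None,fx=2,fy=2,interpolation=cv2.INTER_CUBIC))
E
```

```text
(no output)
```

View pics/scene0c.png

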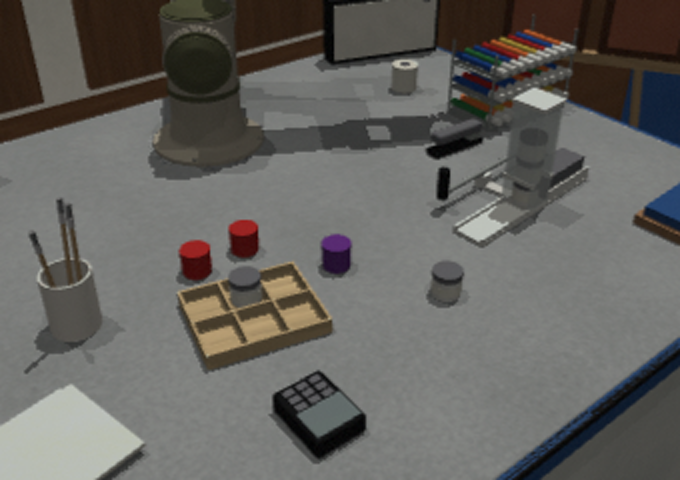

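View pics/top0c.png

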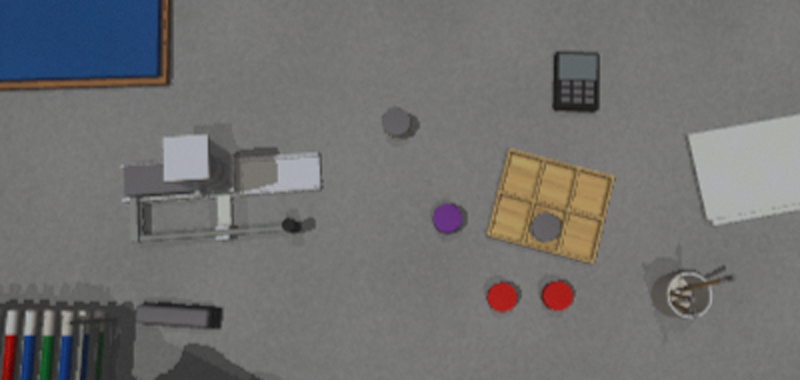

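```bash
python3 - <<'E'
from h import *
P={n:dict(np.load(f"/tmp/{n}0.npz")) for n in("scene","top")}
for n,p in P.items():
    C=cloud(p); 
    print(n)
    R=p["range_z"]; print("noread",(R==0).mean())
    im=p["image"].astype(int)
    x,y,z=C[...,0],C[...,1],C[...,2]
    inb=(R>0)&(x>.1)&(x<.75)&(y>-.5)&(y<.55)
    m=inb&(abs(z)<.01); print("table z med",np.median(z[m]), z[m].std())
    # tray points rim
    mx=im.max(-1);mn=im.min(-1);sat=(mx-mn)/np.maximum(mx,1)
    wood=inb&(im[...,0]>im[...,2]+35)&(z>.015)&(z<.04)&(im[...,1]>im[...,2]+15)
    print("wood",wood.sum(),np.median(z[wood]))
    pts=C[wood][:,:2].astype(np.float32); (cx,cy),(w,h),a=cv2.minAreaRect(pts); print("tray rect",cx,cy,w,h,a, cv2.boxPoints(((cx,cy),(w,h),a)))
    # high objects clusters 
    hi=(inb&(z>.03)&(z<.3)).astype(np.uint8)
    nl,lab,st,ce=cv2.connectedComponentsWithStats(hi)
    for i in range(1,nl):
        if st[i,4]<12: continue
        q=C[lab==i]; c=im[lab==i].mean(0)
        zt=np.percentile(q[:,2],90); qq=q[q[:,2]>zt-.008]
        print(st[i,4],ce[i].round(),"min",q.min(0),"max",q.max(0),"topmean",qq.mean(0),zt.round(4),c.round())
E
```

```text
scene
noread 0.004238945578231293
table z med -0.00044323667693302315 0.0022573998153029053
wood 458 0.024255850706678017
tray rect 0.40361449122428894 0.11066114902496338 0.8199358582496643 0.5515096187591553 78.73946380615234 [[ 0.0531 -0.2376]
 [ 0.594  -0.3453]
 [ 0.7541  0.4589]
 [ 0.2132  0.5666]]
62 [333.  91.] min [0.1699 0.5264 0.2436] max [0.1994 0.5491 0.2998] topmean [0.1891 0.5389 0.2925] 0.2931 [20. 19. 18.]
79 [312.  93.] min [0.1351 0.4216 0.2444] max [0.1691 0.4592 0.2998] topmean [0.1543 0.4382 0.2953] 0.2979 [22. 22. 22.]
2231 [357. 164.] min [0.2013 0.1785 0.0301] max [0.6073 0.5494 0.2132] topmean [0.5785 0.3107 0.2053] 0.1977 [74. 75. 75.]
131 [210. 131.] min [ 0.1    -0.0382  0.1661] max [0.1089 0.0091 0.246 ] topmean [ 0.1034 -0.0102  0.2269] 0.2259 [32. 33. 23.]
170 [328. 165.] min [0.3241 0.3192 0.03  ] max [0.361  0.4365 0.0499] topmean [0.3432 0.373  0.0448] 0.0474 [64. 64. 65.]
55 [432. 198.] min [0.7382 0.4312 0.031 ] max [0.7499 0.5497 0.0383] topmean [0.745  0.4919 0.0359] 0.0378 [ 47.  72. 108.]
1064 [133. 239.] min [ 0.3524 -0.482   0.0303] max [ 0.4
[... 2235 characters left out ...]
max [ 0.3979 -0.1311  0.0519] topmean [ 0.3766 -0.1528  0.0459] 0.0488 [162.  36.  32.]
353 [146. 268.] min [0.3208 0.3198 0.0303] max [0.3525 0.4404 0.0553] topmean [0.3368 0.3801 0.0477] 0.0509 [88. 86. 89.]
1343 [ 94. 290.] min [0.2033 0.485  0.0302] max [0.343  0.5495 0.1769] topmean [0.2738 0.5184 0.1391] 0.1402 [53. 65. 66.]
41 [ 54. 327.] min [0.1784 0.5335 0.2475] max [0.194  0.5484 0.2961] topmean [0.1927 0.5411 0.292 ] 0.2907 [28. 27. 27.]
73 [ 87. 341.] min [0.135  0.4256 0.2434] max [0.1637 0.4563 0.3   ] topmean [0.1527 0.4378 0.297 ] 0.299 [35. 35. 35.]
50 [261. 359.] min [ 0.1    -0.0218  0.1771] max [0.1049 0.0095 0.2319] topmean [ 0.1012 -0.0061  0.2238] 0.2261 [35. 34. 27.]
```

```bash
python3 - <<'E'
import cv2
for n,o,c in(("scene0","sd",(310,140,400,225)),("top0","td",(115,165,235,240)),("top0","tt",(290,175,380,250))):
    im=cv2.imread(f"pics/{n}.png"); x0,y0,x1,y1=c
    im=cv2.resize(im[y0:y1,x0:x1],None,fx=6,fy=6,interpolation=cv2.INTER_CUBIC)
    im=cv2.convertScaleAbs(im,alpha=1.6)
    cv2.imwrite(f"pics/{o}.png",im)
E
```

```text
(no output)
```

View pics/sd.png

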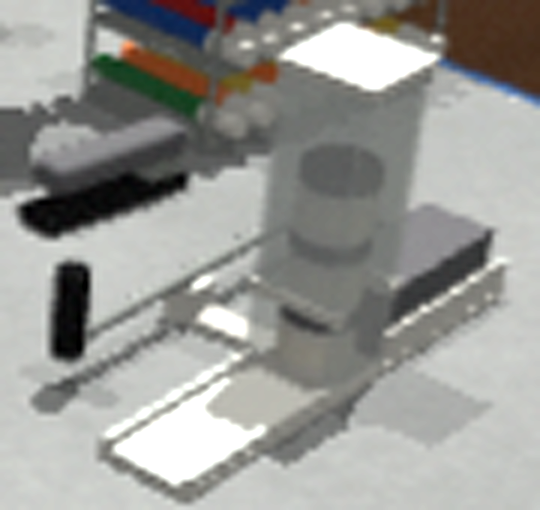

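View pics/td.png

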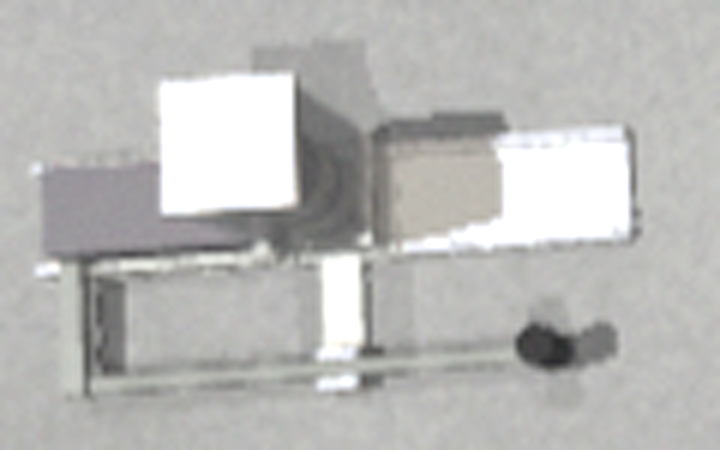

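View pics/tt.png

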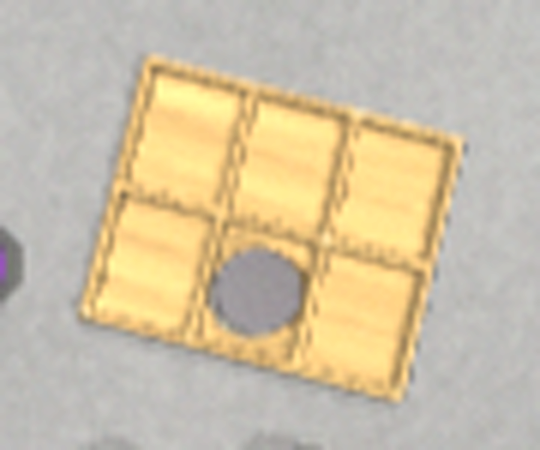

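```bash
cat > fit.py <<'E'
from h import *
from scipy.optimize import least_squares
P={n:dict(np.load(f"/tmp/{n}0.npz")) for n in("scene","top")}
def s(c,o,u,v): return np.array([(u+.5)/6-.5+o[0],(v+.5)/6-.5+o[1]])
T=(115,165);S=(310,140)
obs=[("top",s(0,T,160,80),(.03,-.03,.21)),("top",s(0,T,296,73),(-.03,-.03,.21)),("top",s(0,T,299,210),(-.03,.03,.21)),("top",s(0,T,162,215),(.03,.03,.21)),
("top",s(0,T,533,343),(-.12,.095,.08)),("top",s(0,T,630,130),(-.165,-.032,.014)),("top",s(0,T,630,240),(-.165,.032,.014)),
("scene",s(0,S,278,56),(-.03,.03,.21)),("scene",s(0,S,350,22),(.03,.03,.21)),("scene",s(0,S,442,55),(.03,-.03,.21)),("scene",s(0,S,373,92),(-.03,-.03,.21)),
("scene",s(0,S,73,268),(-.12,.095,.08)),("scene",s(0,S,105,443),(-.165,.032,.014)),("scene",s(0,S,185,490),(-.165,-.032,.014))]
def X(p,l): c,si=np.cos(p[2]),np.sin(p[2]); return np.array([p[0]+c*l[0]-si*l[1],p[1]+si*l[0]+c*l[1],l[2]])
def f(p,sel=None): return np.concatenate([w2px(P[n],X(p,l))-uv for n,uv,l in obs if sel is None or n==sel])
for sel in(None,"top","scene"):
    r=least_squares(lambda p:f(p,sel),[.57,.31,1.57]); p=r.x
    print(sel,p[:2],np.degrees(p[2]),"rms",np.sqrt(np.mean(r.fun**2))); 
    if sel is None: print(r.fun.reshape(-1,2).round(1))
    print(" knob",X(p,(-.12,.095,.08))," apron",X(p,(-.106,0,.008)))
# knob triangulated
def tri(a,b):
    L=[]
    for n,uv in(("top",a),("scene",b)):
        p=P[n];d=p["world_from_camera"][:3,:3]@np.linalg.inv(p["camera_matrix"])@np.array([*uv,1]);L.append((p["world_from_camera"][:3,3],d/np.linalg.norm(d)))
    A=sum(np.eye(3)-np.outer(d,d) for o,d in L);b=sum((np.eye(3)-np.outer(d,d))@o for o,d in L);return np.linalg.solve(A,b)
print("knob tri",tri(s(0,T,533,343),s(0,S,73,268)))
print("stray tri",tri((258.5,170.8),(323.5,235.3)))
print("cap tri",tri(s(0,T,229,145),s(0,S,361,57)))
# tray
TT=(290,175)
ob=[(s(0,TT,150,57),0),(s(0,TT,464,137),1),(s(0,TT,402,402),2),(s(0,TT,80,320),3)]
w=np.array([px2w(P["top"],*uv,z=.025)[:2] for uv,_ in ob]);print("tray corners top",w,"c",w.mean(0),[np.linalg.norm(w[i]-w[(i+1)%4]) for i in range(4)])
C=[(100+a/2,100+b/2) for a,b in((179,292),(293,263),(331,320),(209,352))]
ws=np.array([px2w(P["scene"],*uv,z=.025)[:2] for uv in C]);print("scene",ws,ws.mean(0))
for a,b in((0,1),(3,2)): print(np.degrees(np.arctan2(*(w[a]-w[b])[::-1])))
E
python3 fit.py
```

```text
None [0.5715 0.3209] 94.91054753259445 rms 0.9091152087074146
[[ 0.9  0.7]
 [-1.1  0.5]
 [-1.  -2. ]
 [ 1.  -1.5]
 [ 0.4  0. ]
 [-0.5 -0.7]
 [ 0.4 -0.4]
 [ 0.8 -0.6]
 [-0.8  0.2]
 [-1.3  0. ]
 [ 0.  -1. ]
 [-0.  -0.2]
 [-1.3 -1.5]
 [ 0.2 -1.6]]
 knob [0.4872 0.1932 0.08  ]  apron [0.5806 0.2153 0.008 ]
top [0.5703 0.3208] 94.68108373156699 rms 0.8696232845922056
 knob [0.4854 0.1935 0.08  ]  apron [0.5789 0.2152 0.008 ]
scene [0.5756 0.3179] 95.07945043402 rms 0.6615432786511589
 knob [0.4916 0.1899 0.08  ]  apron [0.585  0.2123 0.008 ]
knob tri [0.4871 0.1944 0.0788]
stray tri [0.6665 0.0255 0.0408]
cap tri [0.5709 0.3227 0.207 ]
tray corners top [[ 0.6269 -0.1657]
 [ 0.5846 -0.3428]
 [ 0.4353 -0.3068]
 [ 0.4775 -0.1277]] c [ 0.5311 -0.2358] [np.float64(0.18209705790995384), np.float64(0.15358498591858563), np.float64(0.18394333249147948), np.float64(0.15421887220502728)]
scene [[ 0.4435 -0.3055]
 [ 0.4893 -0.1324]
 [ 0.6328 -0.1688]
 [ 0.5823 -0.3362]] [ 0.537  -0.2357]
76.54041976289268
76.7331904121761
```

{"api": "move_arm", "payload": {
  "deltas": [
    [[0,0,0],[0,0,1]],
    [[0,0,0],[0,0,1]],
    [[0,0,0],[0,0,1]],
    [[0,0,0],[0,0,1]],
    [[0,0,0],[0,0,1]],
    [[0,0,0],[0,0,1]],
    [[0,0,0],[0,0,1]],
    [[0,0,0],[0,0,1]]
  ],
  "jaw": 0.5,
  "squeeze": 50
}}

```text
t: 2.67
ee_pos: [0.1675, 0.4975, 0.2563]
tcp_rot: [[-0.632, 0.775, 0.0], [0.775, 0.632, -0.0], [-0.0, 0.0, -1.0]]
wrist_force: [0.3, 0.3, 0.4]
grip_width: 0.0643
```

{"api": "move_arm", "payload": {
  "deltas": [
    [[0,0,0],[0,0,1]],
    [[0,0,0],[0,0,1]],
    [[0,0,0],[0,0,1]],
    [[0,0,0],[0,0,1]],
    [[0,0,0],[0,0,1]],
    [[0,0,0],[0,0,1]],
    [[0,0,0],[0,0,1]],
    [[0,0,0],[0,0,1]]
  ]
}}

```text
t: 3.33
ee_pos: [0.1676, 0.4975, 0.2563]
tcp_rot: [[-0.125, 0.992, -0.0], [0.992, 0.125, -0.0], [-0.0, -0.0, -1.0]]
wrist_force: [-0.0, 0.6, 1.1]
grip_width: 0.0642
```

```bash
cat > go.py <<'E'
import sys; from h import *
# usage: go.py x y z yawdeg(of tool y) -> needed shift in tool axes (units), total turn units
def go(x,y,z,yaw=None):
    s=arm.get_state(); R=s["tcp_rot"]; p=s["ee_pos"]
    cy=np.degrees(np.arctan2(R[1,1],R[0,1]))
    d=R.T@(np.array([x,y,z])-p)/.02
    print("t",round(s["t"],2),"pos",p,"yaw",round(cy,2),"tilt",np.round(R[:2,2],4),"F",s["wrist_force"].round(1),"w",round(s["grip_width"],4))
    print("units tool",d.round(2),"rz units",None if yaw is None else round((cy-yaw)/4,2))
    if yaw is not None:
        a=np.radians(yaw);Y=np.array([np.cos(a),np.sin(a),0]);Z=np.array([0,0,-1.]);Rn=np.stack([np.cross(Y,Z),Y,Z],1)
        print("units after turn",(Rn.T@(np.array([x,y,z])-p)/.02).round(2))
if __name__=="__main__": go(*map(float,sys.argv[1:]))
E
python3 go.py .487 .1935 .15 4.9
```

```text
t 3.33 pos [0.1676 0.4975 0.2563] yaw 7.19 tilt [-0. -0.] F [-0.   0.6  1.1] w 0.0642
units tool [-17.08  13.94   5.31] rz units 0.57
units after turn [-16.51  14.62   5.31]
```

{"api": "move_arm", "payload": {
  "deltas": [
    [[0,0,0],[0,0,0.57]],
    [[-1,0.9,0],[0,0,0]],
    [[-1,0.9,0],[0,0,0]],
    [[-1,0.9,0],[0,0,0]],
    [[-1,0.9,0],[0,0,0]],
    [[-1,0.9,0],[0,0,0]],
    [[-1,0.9,0],[0,0,0]],
    [[-1,0.9,0],[0,0,0]]
  ]
}}

```text
t: 4.0
ee_pos: [0.3063, 0.3683, 0.2564]
tcp_rot: [[-0.089, 0.996, 0.0], [0.996, 0.089, 0.0], [0.0, 0.0, -1.0]]
wrist_force: [-0.1, 0.2, -0.6]
grip_width: 0.0643
```

{"api": "move_arm", "payload": {
  "deltas": [
    [[-1,0.9,0],[0,0,0]],
    [[-1,0.9,0],[0,0,0]],
    [[-1,0.9,0],[0,0,0]],
    [[-1,0.9,0],[0,0,0]],
    [[-1,0.9,0.8],[0,0,0]],
    [[-1,0.9,0.8],[0,0,0]],
    [[-1,0.9,0.8],[0,0,0]],
    [[-1,0.9,0.8],[0,0,0]]
  ]
}}

```text
t: 4.67
ee_pos: [0.4641, 0.2217, 0.1917]
tcp_rot: [[-0.089, 0.996, 0.0], [0.996, 0.089, 0.0], [0.0, 0.0, -1.0]]
wrist_force: [1.1, -0.2, 0.2]
grip_width: 0.0643
```

```bash
python3 go.py .487 .1935 .15 4.9
```

```text
t 4.67 pos [0.4641 0.2217 0.1917] yaw 5.1 tilt [0.0004 0.0001] F [ 1.1 -0.2  0.2] w 0.0643
units tool [-1.51  1.02  2.08] rz units 0.05
units after turn [-1.5   1.02  2.08]
```

{"api": "move_arm", "payload": {
  "deltas": [
    [[-0.75,0.5,0.7],[0,0,0]],
    [[-0.75,0.5,0.7],[0,0,0]],
    [[0,0,0.7],[0,0,0]],
    [[0,0,0],[0,0,0]]
  ]
}}

```text
t: 5.0
ee_pos: [0.4851, 0.1938, 0.1478]
tcp_rot: [[-0.087, 0.996, -0.005], [0.996, 0.087, -0.001], [-0.0, -0.005, -1.0]]
wrist_force: [-0.1, -0.1, -1.1]
grip_width: 0.0639
```

```bash
python3 go.py .487 .1935 .15 4.9; python3 - <<'E'
from h import *
s=arm.get_state()
for n,c in(("scene",(270,100,400,230)),("top",(140,150,260,260))):
    p=arm.capture(n); np.savez(f"/tmp/{n}1.npz",**{k:p[k] for k in("image","range_z","camera_matrix","world_from_camera")})
    R,t=s["tcp_rot"],s["ee_pos"]
    for k,l in(("tcp",(0,0,0)),("tip+",(0,.032,.02)),("tip-",(0,-.032,.02)),("knob",None)):
        X=R@np.array(l)+t if l else np.array([.487,.1935,.08]); u=w2px(p,X); print(n,k,u.round(1))
        cv2.circle(p["image"],tuple(np.round(u).astype(int)),0,(255,0,0),-1)
    save(p,n+"1.png",c,5)
E
```

```text
t 5.0 pos [0.4851 0.1938 0.1478] yaw 5.02 tilt [-0.0046 -0.0007] F [-0.1 -0.1 -1.1] w 0.0639
units tool [-0.02  0.09 -0.11] rz units 0.03
units after turn [-0.02  0.09 -0.11]
scene tcp [322.8 166.4]
scene tip+ [329.6 174.9]
scene tip- [315.4 168.5]
scene knob [321.7 184. ]
top tcp [199.4 220.5]
top tip+ [200.3 210.8]
top tip- [201.2 231.5]
top knob [203.7 221.8]
```

View pics/scene1.png

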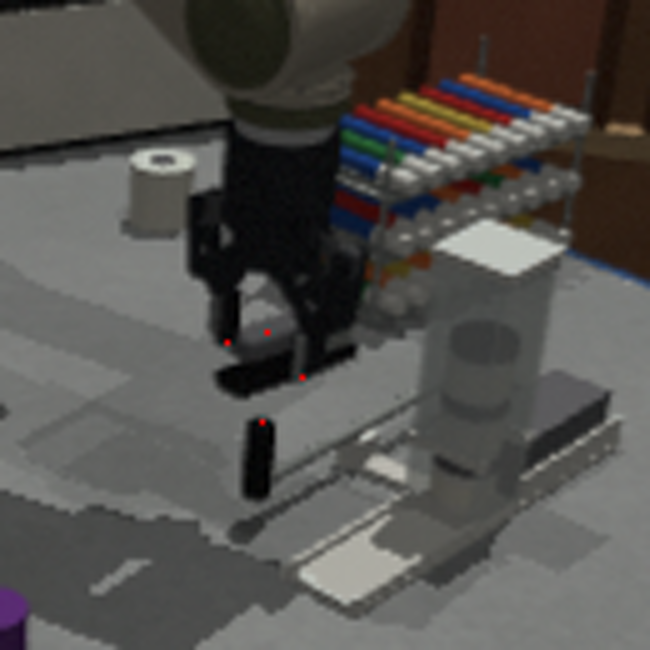

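View pics/top1.png

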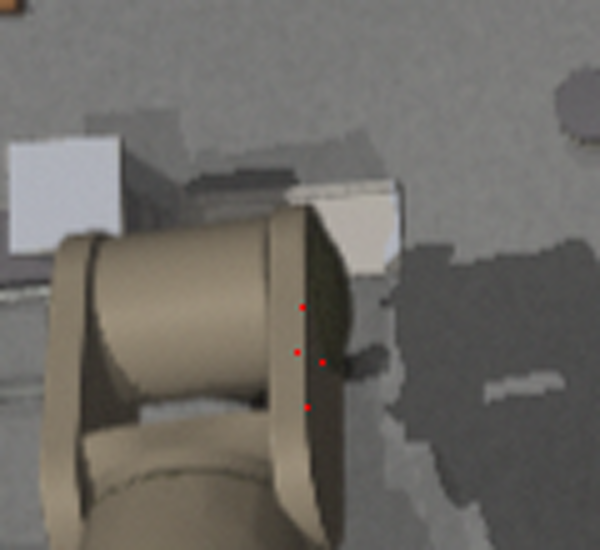

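{"api": "move_arm", "payload": {
  "deltas": [
    [[0,0.1,0.9],[0,0,0]],
    [[0,0,0.9],[0,0,0]],
    [[0,0,0.9],[0,0,0]],
    [[0,0,0.7],[0,0,0]],
    [[0,0,0.6],[0,0,0]],
    [[0,0,0],[0,0,0]]
  ]
}}

```text
t: 5.6
ee_pos: [0.487, 0.1953, 0.0695]
tcp_rot: [[-0.09, 0.996, -0.002], [0.996, 0.09, -0.0], [-0.0, -0.002, -1.0]]
wrist_force: [0.5, 0.4, -0.1]
grip_width: 0.064
```

{"api": "move_arm", "payload": {
  "deltas": [
    [[0,0,0],[0,0,0]],
    [[0,0,0],[0,0,0]],
    [[0,0,0],[0,0,0]],
    [[0,0,0],[0,0,0]],
    [[0,0,0],[0,0,0]],
    [[0,0,0],[0,0,0]]
  ],
  "jaw": -1,
  "squeeze": 50
}}

```text
t: 6.1
ee_pos: [0.488, 0.1951, 0.0715]
tcp_rot: [[-0.089, 0.996, 0.001], [0.996, 0.089, 0.0], [0.0, 0.001, -1.0]]
wrist_force: [-2.6, 0.9, 6.9]
grip_width: 0.0206
```

```bash
python3 go.py .487 .1935 .068 4.9
```

```text
t 6.1 pos [0.488  0.1951 0.0715] yaw 5.12 tilt [0.0011 0.0003] F [-2.6  0.9  6.9] w 0.0206
units tool [-0.07 -0.06  0.18] rz units 0.06
units after turn [-0.07 -0.06  0.18]
```

{"api": "move_arm", "payload": {
  "deltas": [
    [[-0.4,0,0],[0,0,0]],
    [[-0.6,0,0],[0,0,0]],
    [[-0.6,0,0],[0,0,0]],
    [[-0.6,0,0],[0,0,0]],
    [[-0.6,0,0],[0,0,0]],
    [[-0.6,0,0],[0,0,0]],
    [[-0.6,0,0],[0,0,0]],
    [[-0.6,0,0],[0,0,0]]
  ]
}}

```text
t: 6.77
ee_pos: [0.4965, 0.1041, 0.0715]
tcp_rot: [[-0.089, 0.996, 0.002], [0.996, 0.089, 0.002], [0.002, 0.002, -1.0]]
wrist_force: [-0.7, 11.5, 5.5]
grip_width: 0.0208
```

{"api": "move_arm", "payload": {
  "deltas": [
    [[-0.4,0,0],[0,0,0]],
    [[-0.3,0,0],[0,0,0]],
    [[-0.2,0,0],[0,0,0]],
    [[0,0,0],[0,0,0]],
    [[0,0,0],[0,0,0]]
  ]
}}

```text
t: 7.18
ee_pos: [0.4982, 0.0859, 0.0716]
tcp_rot: [[-0.089, 0.996, 0.002], [0.996, 0.089, 0.001], [0.001, 0.002, -1.0]]
wrist_force: [-0.1, 6.6, 5.1]
grip_width: 0.021
```

```bash
python3 go.py .497 .085 .068 4.9; python3 - <<'E'
from h import *
for n,c in(("scene",(270,100,400,230)),("top",(120,150,260,260))):
    p=arm.capture(n); 
    save(p,n+"2.png",c,5)
E
```

```text
t 7.18 pos [0.4982 0.0859 0.0716] yaw 5.09 tilt [0.0022 0.0012] F [-0.1  6.6  5.1] w 0.021
units tool [-0.04 -0.06  0.18] rz units 0.05
units after turn [-0.04 -0.06  0.18]
```

View pics/scene2.png

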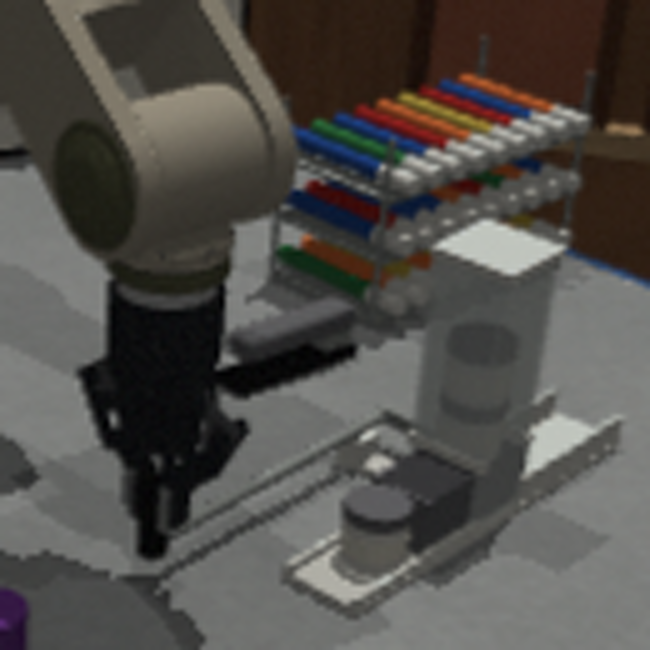

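View pics/top2.png

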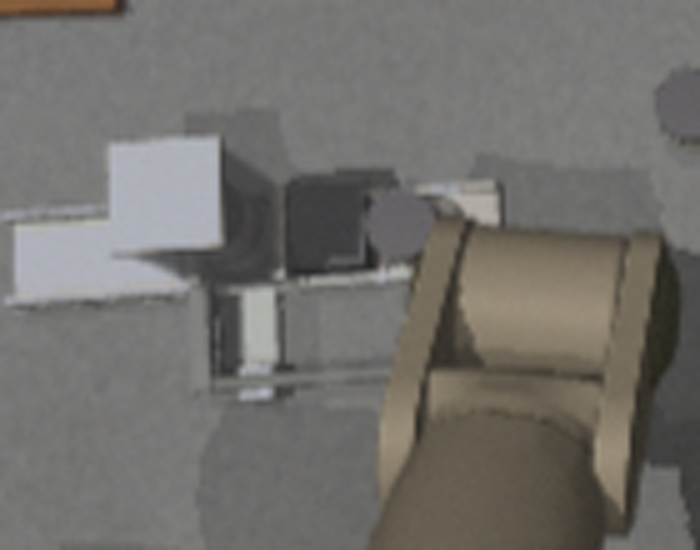

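{"api": "move_arm", "payload": {
  "deltas": [
    [[-0.15,0,0],[0,0,0]],
    [[0,0,0],[0,0,0]],
    [[0,0,0],[0,0,0]]
  ]
}}

```text
t: 7.53
ee_pos: [0.4982, 0.0851, 0.0715]
tcp_rot: [[-0.088, 0.996, 0.002], [0.996, 0.088, 0.005], [0.005, 0.003, -1.0]]
wrist_force: [0.6, 21.3, 5.3]
grip_width: 0.0207
```

{"api": "move_arm", "payload": {
  "deltas": [
    [[0,0,0],[0,0,0]],
    [[0,0,0],[0,0,0]],
    [[0,0,0],[0,0,0]],
    [[0,0,0],[0,0,0]],
    [[0,0,-1],[0,0,0]],
    [[0,0,-1],[0,0,0]],
    [[0,0,-1],[0,0,0]],
    [[0,0,-1],[0,0,0]]
  ],
  "jaw": 0.5
}}

```text
t: 8.2
ee_pos: [0.4978, 0.0821, 0.1513]
tcp_rot: [[-0.089, 0.996, -0.0], [0.996, 0.089, -0.0], [-0.0, -0.0, -1.0]]
wrist_force: [0.1, 0.6, -0.1]
grip_width: 0.0642
```

{"api": "move_arm", "payload": {
  "deltas": [
    [[0,0,0],[0,0,0]],
    [[0,0,0],[0,0,0]],
    [[0,0,0],[0,0,0]],
    [[0,0,0],[0,0,0]],
    [[0,0,0],[0,0,0]],
    [[0,0,0],[0,0,0]]
  ],
  "jaw": 0.7
}}

```text
t: 8.7
ee_pos: [0.4976, 0.0823, 0.1497]
tcp_rot: [[-0.089, 0.996, -0.001], [0.996, 0.089, 0.0], [0.0, -0.001, -1.0]]
wrist_force: [-0.7, -0.7, -0.1]
grip_width: 0.0725
```

```bash
python3 - <<'E'
from h import *
for n,c in(("scene",(270,100,400,230)),("top",(120,150,260,260))):
    p=arm.capture(n); np.savez(f"/tmp/{n}3.npz",**{k:p[k] for k in("image","range_z","camera_matrix","world_from_camera")})
    save(p,n+"3.png",c,5)
    C=cloud(p);z=C[...,2]
    m=(z>.045)&(z<.065)&(abs(C[...,0]-.585)<.035)&(abs(C[...,1]-.213)<.035)
    q=C[m]; print(n,m.sum(),q.min(0),q.max(0),(q.min(0)+q.max(0))/2)
E
python3 go.py .5815 .2145 .13 4.9
```

```text
scene 101 [0.5604 0.1889 0.0451] [0.6067 0.2349 0.0552] [0.5835 0.2119 0.0502]
top 80 [0.5577 0.209  0.0484] [0.6013 0.2385 0.0618] [0.5795 0.2238 0.0551]
t 8.8 pos [0.4977 0.0823 0.1499] yaw 5.11 tilt [-0.0007  0.0001] F [ 0.3 -0.4 -0.5] w 0.0726
units tool [6.21 4.76 0.99] rz units 0.05
units after turn [6.23 4.74 1.  ]
```

View pics/scene3.png

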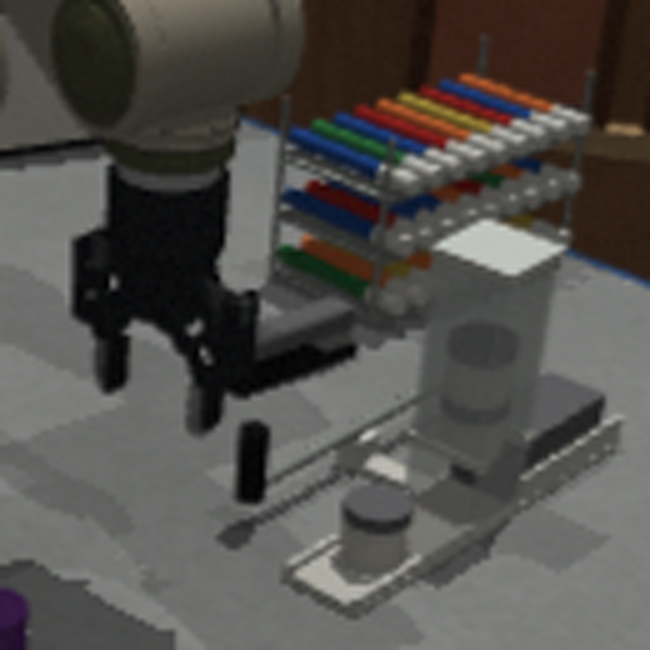

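View pics/top3.png

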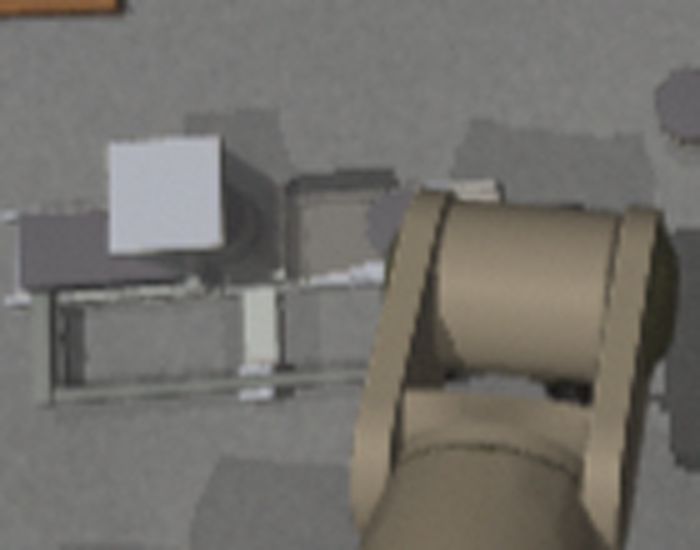

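{"api": "move_arm", "payload": {
  "deltas": [
    [[0.85,0.68,0],[0,0,0]],
    [[0.85,0.68,0],[0,0,0]],
    [[0.85,0.68,0],[0,0,0]],
    [[0.85,0.68,0],[0,0,0]],
    [[0.85,0.68,0],[0,0,0]],
    [[0.85,0.68,0],[0,0,0]],
    [[0.85,0.68,0],[0,0,0]],
    [[0,0,0],[0,0,0]]
  ],
  "jaw": 0.8
}}

```text
t: 9.47
ee_pos: [0.583, 0.2119, 0.1498]
tcp_rot: [[-0.091, 0.996, 0.001], [0.996, 0.091, 0.001], [0.001, 0.001, -1.0]]
wrist_force: [-0.2, -0.5, 0.0]
grip_width: 0.0768
```

```bash
python3 go.py .582 .2095 .055 4.9; python3 - <<'E'
from h import *
for n,c in(("scene",(270,100,400,230)),):
    p=arm.capture(n); 
    save(p,n+"4.png",c,5)
E
```

```text
t 9.47 pos [0.583  0.2119 0.1498] yaw 5.23 tilt [0.0006 0.0007] F [-0.2 -0.5  0. ] w 0.0768
units tool [-0.12 -0.07  4.74] rz units 0.08
units after turn [-0.11 -0.06  4.74]
```

View pics/scene4.png

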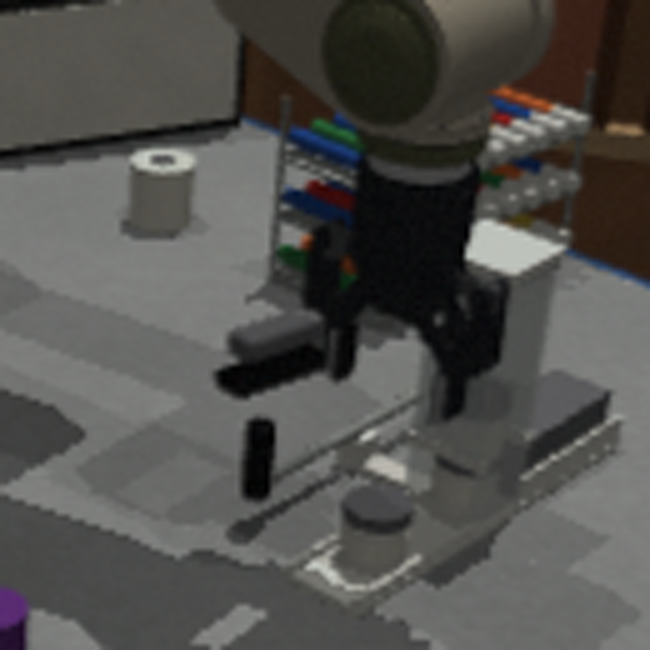

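{"api": "move_arm", "payload": {
  "deltas": [
    [[-0.12,-0.06,0.8],[0,0,0.08]],
    [[0,0,0.9],[0,0,0]],
    [[0,0,0.9],[0,0,0]],
    [[0,0,0.9],[0,0,0]],
    [[0,0,0.7],[0,0,0]],
    [[0,0,0.5],[0,0,0]],
    [[0,0,0],[0,0,0]]
  ]
}}

```text
t: 10.1
ee_pos: [0.5799, 0.2061, 0.0543]
tcp_rot: [[-0.083, 0.997, -0.004], [0.997, 0.083, -0.001], [-0.0, -0.004, -1.0]]
wrist_force: [0.4, -0.3, -1.1]
grip_width: 0.0768
```

{"api": "move_arm", "payload": {
  "deltas": [
    [[0,0,0],[0,0,0]],
    [[0,0,0],[0,0,0]],
    [[0,0,0],[0,0,0]],
    [[0,0,0],[0,0,0]],
    [[0,0,0],[0,0,0]]
  ],
  "jaw": -1,
  "squeeze": 40
}}

```text
t: 10.52
ee_pos: [0.5818, 0.2068, 0.0578]
tcp_rot: [[-0.084, 0.997, 0.002], [0.997, 0.084, 0.0], [-0.0, 0.002, -1.0]]
wrist_force: [-0.8, -1.2, 6.4]
grip_width: 0.0462
```

```bash
python3 go.py .582 .2095 .055 4.9; python3 - <<'E'
from h import *
for n,c in(("scene",(270,100,400,230)),):
    p=arm.capture(n); 
    save(p,n+"5.png",c,5)
E
```

```text
t 10.52 pos [0.5818 0.2068 0.0578] yaw 4.79 tilt [0.0024 0.0002] F [-0.8 -1.2  6.4] w 0.0462
units tool [0.13 0.02 0.14] rz units -0.03
units after turn [0.13 0.02 0.14]
```

View pics/scene5.png

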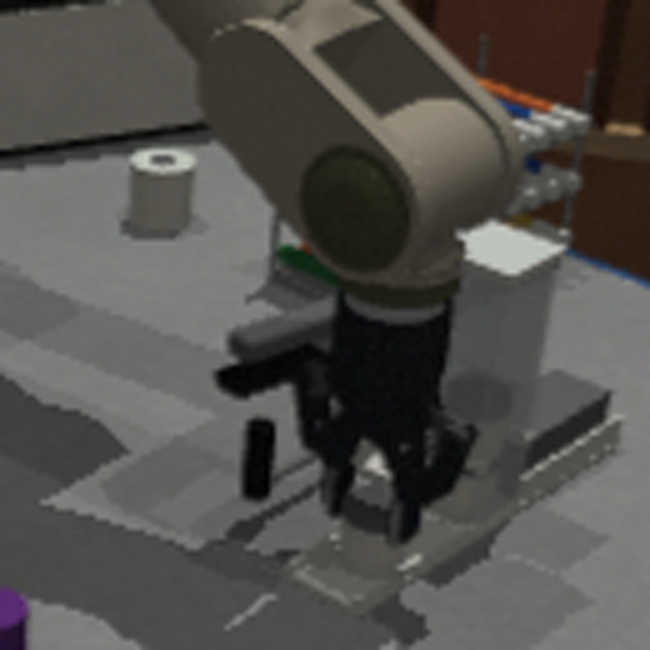

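{"api": "move_arm", "payload": {
  "deltas": [
    [[0,0,-0.5],[0,0,0]],
    [[-0.3,0,-1],[0,0,0]],
    [[-0.8,0,-1],[0,0,0]],
    [[-1,0,-1],[0,0,0]],
    [[-1,0,-1],[0,0,0]],
    [[-1,0,-0.5],[0,0,0]],
    [[-1,0,0],[0,0,0]],
    [[-1,0,0],[0,0,0]]
  ],
  "squeeze": 60
}}

```text
t: 11.23
ee_pos: [0.5915, 0.0844, 0.1578]
tcp_rot: [[-0.084, 0.996, 0.002], [0.996, 0.084, -0.0], [-0.0, 0.002, -1.0]]
wrist_force: [0.4, -0.6, -1.6]
grip_width: 0.0456
```

```bash
cat > held.py <<'E'
import sys;from h import *
tag=sys.argv[1]
s=arm.get_state();R,t=s["tcp_rot"],s["ee_pos"]
p=arm.capture("scene");C=cloud(p)
u0=w2px(p,t);x0,y0=int(u0[0])-60,int(u0[1])-50
L=(C-t)@R   # tool coords
cand=(L[...,2]>.0)&(L[...,2]<.08)&(np.linalg.norm(L[...,:2],axis=-1)<.06)
im=p["image"].astype(int);br=im.min(-1)>75
m=cand&br
q=L[m];print("n",m.sum())
print("tool min",q.min(0),"max",q.max(0))
# fit cylinder r=24 on side points
side=q[(q[:,2]>.02)&(q[:,2]<.038)]
from scipy.optimize import least_squares
r=least_squares(lambda c:np.hypot(side[:,0]-c[0],side[:,1]-c[1])-.024,[0,0],loss="soft_l1",f_scale=.002)
print("side n",len(side),"axis in tool",r.x,"rms",np.sqrt(np.mean(r.fun**2)))
print("t",s["t"],"pos",t,"w",s["grip_width"],"F",s["wrist_force"].round(1))
save(p,f"held{tag}.png",(max(x0,0),max(y0,0),x0+120,y0+100),5)
E
python3 held.py 1
```

```text
n 52
tool min [-0.0173 -0.0343  0.0039] max [0.0105 0.0226 0.0495]
side n 22 axis in tool [ 0.0084 -0.0008] rms 0.002443435132877527
t 11.2333 pos [0.5915 0.0844 0.1578] w 0.04558608983052199 F [ 0.4 -0.6 -1.6]
```

View pics/held1.png

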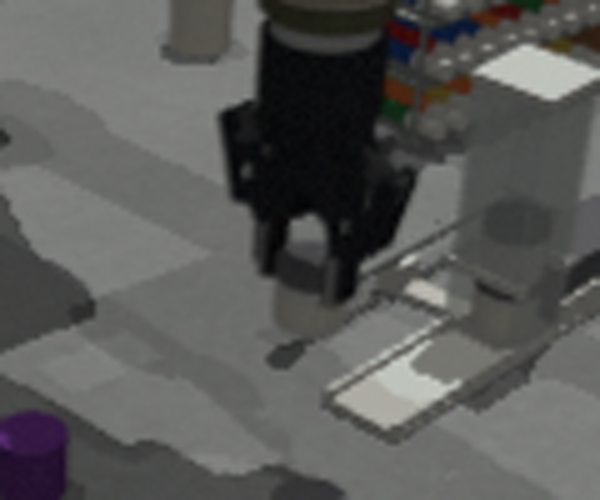

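```bash
cat > tray.py <<'E'
import sys;from h import *
from scipy.optimize import least_squares
def wood_fit(p,z=.025,guess=(.534,-.2358,-13.4)):
    im=p["image"].astype(int)
    m=((im[...,0]>im[...,2]*1.25)&(im[...,0]>im[...,1]*1.05)&(im[...,0]>60)).astype(np.uint8)
    c=w2px(p,[guess[0],guess[1],z]).astype(int)
    w=np.zeros_like(m);w[max(0,c[1]-60):c[1]+60,max(0,c[0]-60):c[0]+60]=1
    m=cv2.morphologyEx(m*w,cv2.MORPH_CLOSE,np.ones((9,9)))
    n,lab,st,ce=cv2.connectedComponentsWithStats(m)
    i=1+np.argmax(st[1:,4]); cs,_=cv2.findContours((lab==i).astype(np.uint8),cv2.RETR_EXTERNAL,cv2.CHAIN_APPROX_NONE)
    return st[i,4],max(cs,key=len)[:,0,:].astype(float)
def rect(p):
    a,c=wood_fit(p)
    w=np.array([px2w(p,u,v,z=.025)[:2] for u,v in c],np.float32)
    return a,cv2.minAreaRect(w)
if __name__=="__main__":
    for n in("top","scene"):
        p=arm.capture(n);print(n,rect(p))
        c=w2px(p,[.534,-.2358,.025]).astype(int)
        save(p,f"tray_{n}_{sys.argv[1]}.png",(c[0]-60,c[1]-45,c[0]+60,c[1]+45),5)
E
python3 tray.py a; python3 go.py .5561 -.3028 .158 -13.4
```

```text
top (np.int32(2411), ((0.5318237543106079, -0.2347221076488495), (0.186587393283844, 0.15546658635139465), 76.20440673828125))
scene (np.int32(2798), ((0.4875837564468384, -0.22727598249912262), (0.1891242265701294, 0.2992357313632965), 76.01546478271484))
t 11.38 pos [0.5913 0.0843 0.1568] yaw 4.68 tilt [0.0003 0.    ] F [-0.3 -0.5 -0.4] w 0.046
units tool [-19.15  -3.34  -0.06] rz units 4.52
units after turn [-19.24   2.77  -0.06]
```

View pics/tray_top_a.png

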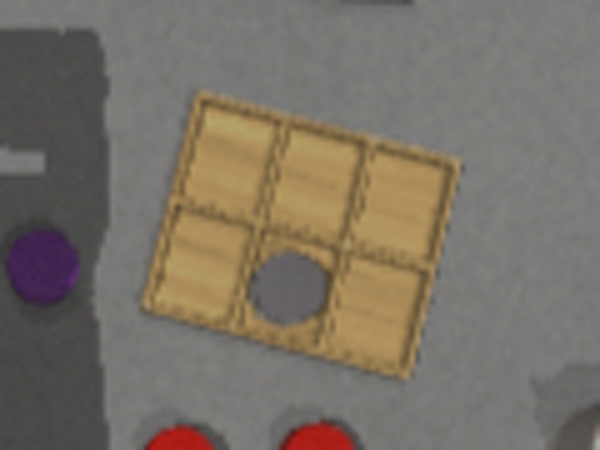

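{"api": "move_arm", "payload": {
  "deltas": [
    [[0,0,0],[0,0,1]],
    [[0,0,0],[0,0,1]],
    [[0,0,0],[0,0,1]],
    [[0,0,0],[0,0,1]],
    [[0,0,0],[0,0,0.5]],
    [[-1,0.14,0],[0,0,0]],
    [[-1,0.14,0],[0,0,0]],
    [[-1,0.14,0],[0,0,0]]
  ]
}}

```text
t: 12.05
ee_pos: [0.5855, 0.0255, 0.1565]
tcp_rot: [[0.227, 0.974, -0.0], [0.974, -0.227, 0.0], [0.0, -0.0, -1.0]]
wrist_force: [-0.3, 0.3, -1.6]
grip_width: 0.0455
```

{"api": "move_arm", "payload": {
  "deltas": [
    [[-1,0.14,0],[0,0,0]],
    [[-1,0.14,0],[0,0,0]],
    [[-1,0.14,0],[0,0,0]],
    [[-1,0.14,0],[0,0,0]],
    [[-1,0.14,0],[0,0,0]],
    [[-1,0.14,0],[0,0,0]],
    [[-1,0.14,0],[0,0,0]],
    [[-1,0.14,0],[0,0,0]]
  ]
}}

```text
t: 12.72
ee_pos: [0.571, -0.1359, 0.1566]
tcp_rot: [[0.227, 0.974, -0.0], [0.974, -0.227, 0.0], [0.0, -0.0, -1.0]]
wrist_force: [0.2, -0.2, -0.6]
grip_width: 0.0458
```

{"api": "move_arm", "payload": {
  "deltas": [
    [[-1,0.14,0],[0,0,0]],
    [[-1,0.14,0],[0,0,0]],
    [[-1,0.14,0],[0,0,0]],
    [[-1,0.14,0],[0,0,0]],
    [[-1,0.14,0],[0,0,0]],
    [[-1,0.14,0.5],[0,0,0]],
    [[-1,0.14,1],[0,0,0]],
    [[-1,0.14,1],[0,0,0]]
  ]
}}

```text
t: 13.38
ee_pos: [0.5568, -0.297, 0.1065]
tcp_rot: [[0.228, 0.974, 0.001], [0.974, -0.228, -0.001], [-0.0, 0.002, -1.0]]
wrist_force: [0.3, 0.5, -0.2]
grip_width: 0.0454
```

```bash
python3 go.py .5544 -.3101 .06 -13.4; python3 held.py 2;
```

```text
t 13.38 pos [ 0.5568 -0.297   0.1065] yaw -13.15 tilt [ 0.0014 -0.0008] F [ 0.3  0.5 -0.2] w 0.0454
units tool [-0.67  0.03  2.32] rz units 0.06
units after turn [-0.67  0.03  2.32]
n 54
tool min [-0.0114  0.0091  0.0174] max [0.0294 0.0409 0.0799]
side n 40 axis in tool [ 0.0077 -0.0003] rms 0.0011346781924404812
t 13.3833 pos [ 0.5568 -0.297   0.1065] w 0.04543737949626357 F [ 0.3  0.5 -0.2]
```

View pics/held2.png

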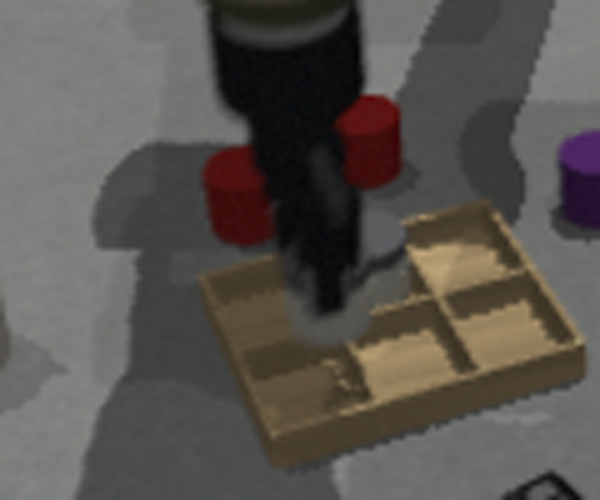

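{"api": "move_arm", "payload": {
  "deltas": [
    [[-0.67,0.03,0],[0,0,0.06]],
    [[0,0,0],[0,0,0]],
    [[0,0,0.5],[0,0,0]],
    [[0,0,0.5],[0,0,0]],
    [[0,0,0.5],[0,0,0]],
    [[0,0,0.4],[0,0,0]],
    [[0,0,0],[0,0,0]]
  ]
}}

```text
t: 14.02
ee_pos: [0.5531, -0.3089, 0.066]
tcp_rot: [[0.232, 0.973, -0.003], [0.973, -0.232, 0.002], [0.002, -0.003, -1.0]]
wrist_force: [-0.4, 0.4, -1.3]
grip_width: 0.0454
```

```bash
python3 go.py .5544 -.3101 .056 -13.4; python3 held.py 3;
```

```text
t 14.02 pos [ 0.5531 -0.3089  0.066 ] yaw -13.42 tilt [-0.0028  0.0023] F [-0.4  0.4 -1.3] w 0.0454
units tool [-0.04  0.08  0.5 ] rz units -0.0
units after turn [-0.04  0.08  0.5 ]
n 316
tool min [-0.0598 -0.0361  0.0058] max [0.0586 0.0594 0.0703]
side n 35 axis in tool [ 0.0081 -0.0002] rms 0.0012237932939601704
t 14.0167 pos [ 0.5531 -0.3089  0.066 ] w 0.04544172388837271 F [-0.4  0.4 -1.3]
```

View pics/held3.png

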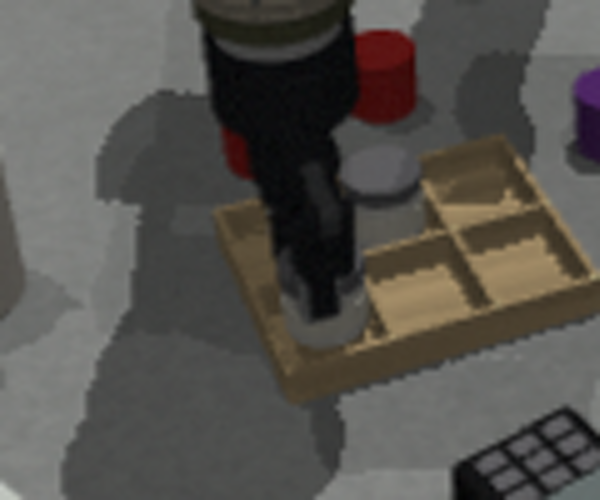

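{"api": "move_arm", "payload": {
  "deltas": [
    [[0,0.05,0.2],[0,0,0]],
    [[0,0,0.2],[0,0,0]],
    [[0,0,0.1],[0,0,0]],
    [[0,0,0],[0,0,0]]
  ]
}}

```text
t: 14.4
ee_pos: [0.5546, -0.3101, 0.0578]
tcp_rot: [[0.233, 0.973, -0.001], [0.973, -0.233, 0.0], [0.0, -0.001, -1.0]]
wrist_force: [-0.4, -0.2, -0.3]
grip_width: 0.0455
```

{"api": "move_arm", "payload": {
  "deltas": [
    [[0,0,0.1],[0,0,0]],
    [[0,0,0.05],[0,0,0]],
    [[0,0,0],[0,0,0]]
  ]
}}

```text
t: 14.65
ee_pos: [0.5547, -0.3102, 0.0551]
tcp_rot: [[0.233, 0.973, -0.0], [0.973, -0.233, 0.0], [0.0, -0.0, -1.0]]
wrist_force: [-0.3, -0.1, -1.0]
grip_width: 0.0461
```

```bash
python3 held.py 4;
```

```text
n 302
tool min [-0.0597 -0.0408  0.0063] max [0.0593 0.0594 0.06  ]
side n 59 axis in tool [0.0135 0.0039] rms 0.008659319175347732
t 14.65 pos [ 0.5547 -0.3102  0.0551] w 0.04614826067360586 F [-0.3 -0.1 -1. ]
```

View pics/held4.png

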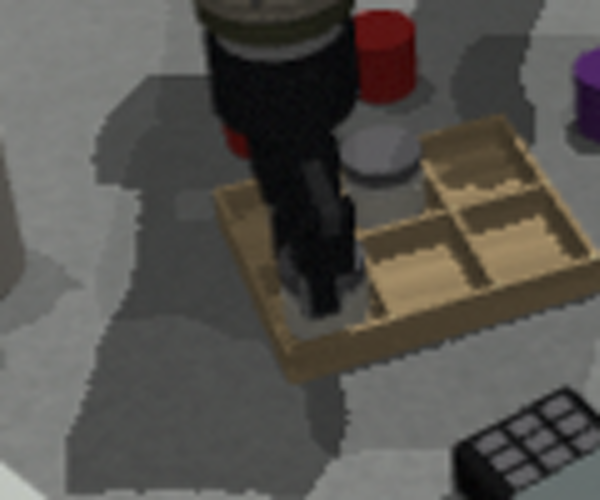

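{"api": "move_arm", "payload": {
  "deltas": [
    [[0,0,0.1],[0,0,0]],
    [[0,0,0],[0,0,0]],
    [[0,0,0],[0,0,0]]
  ]
}}

```text
t: 14.95
ee_pos: [0.5549, -0.3104, 0.0549]
tcp_rot: [[0.232, 0.973, 0.0], [0.973, -0.232, -0.001], [-0.001, 0.001, -1.0]]
wrist_force: [-5.1, 2.7, 11.4]
grip_width: 0.0458
```

Contact with the floor; release by a small opening and rise.

{"api": "move_arm", "payload": {
  "deltas": [
    [[0,0,0],[0,0,0]],
    [[0,0,0],[0,0,0]],
    [[0,0,0],[0,0,0]],
    [[0,0,-0.5],[0,0,0]],
    [[0,0,-1],[0,0,0]],
    [[0,0,-1],[0,0,0]],
    [[0,0,-1],[0,0,0]],
    [[0,0,-1],[0,0,0]]
  ],
  "jaw": 0.4
}}

```text
t: 15.62
ee_pos: [0.5547, -0.3102, 0.145]
tcp_rot: [[0.233, 0.973, 0.0], [0.973, -0.233, -0.0], [-0.0, 0.0, -1.0]]
wrist_force: [-0.5, 0.2, 1.0]
grip_width: 0.06
```

{"api": "move_arm", "payload": {
  "deltas": [
    [[1,-0.15,0],[0,0,0]],
    [[1,-0.15,0],[0,0,0]],
    [[1,-0.15,0],[0,0,0]],
    [[1,-0.15,0],[0,0,0]],
    [[1,-0.15,0],[0,0,0]],
    [[1,-0.15,0],[0,0,0]],
    [[1,-0.15,0],[0,0,0]],
    [[1,-0.15,0],[0,0,0]]
  ],
  "jaw": 0.5
}}

```text
t: 16.28
ee_pos: [0.5687, -0.1481, 0.1441]
tcp_rot: [[0.233, 0.973, 0.001], [0.973, -0.233, -0.0], [-0.0, 0.001, -1.0]]
wrist_force: [0.4, -0.3, 0.2]
grip_width: 0.0641
```

{"api": "move_arm", "payload": {
  "deltas": [
    [[1,-0.15,0],[0,0,-0.5]],
    [[1,-0.15,0],[0,0,-0.5]],
    [[1,-0.15,0],[0,0,-0.5]],
    [[1,-0.15,0],[0,0,-0.5]],
    [[1,-0.15,0],[0,0,-0.5]],
    [[1,-0.15,0],[0,0,-0.7]],
    [[1,-0.15,0],[0,0,-0.7]],
    [[1,-0.15,0],[0,0,-0.7]]
  ]
}}

```text
t: 16.95
ee_pos: [0.5619, 0.0129, 0.144]
tcp_rot: [[-0.089, 0.996, 0.001], [0.996, 0.089, -0.0], [-0.0, 0.001, -1.0]]
wrist_force: [0.4, -0.2, -0.2]
grip_width: 0.0639
```

```bash
python3 tray.py b; python3 go.py .487 .1935 .15 4.9
```

```text
top (np.int32(2276), ((0.5320162773132324, -0.23432545363903046), (0.187486931681633, 0.15522493422031403), 76.27397918701172))
scene (np.int32(2499), ((0.48761630058288574, -0.22706887125968933), (0.18954189121723175, 0.299198716878891), 76.01546478271484))
t 17.05 pos [0.5615 0.0143 0.144 ] yaw 5.18 tilt [0.0003 0.0004] F [0.2 0.1 0.1] w 0.0641
units tool [ 9.26 -2.9  -0.3 ] rz units 0.07
units after turn [ 9.25 -2.95 -0.3 ]
```

View pics/tray_top_b.png

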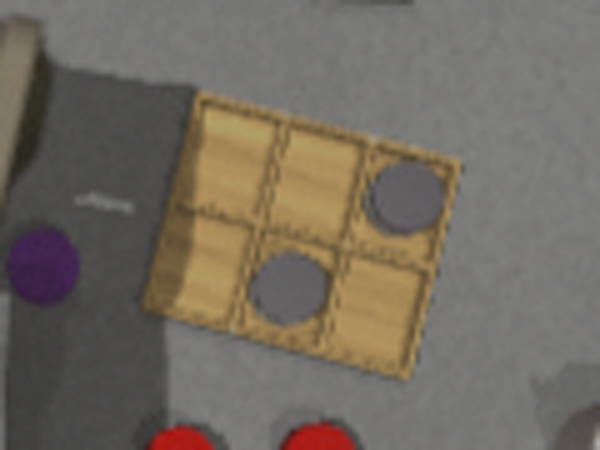

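View pics/tray_scene_b.png

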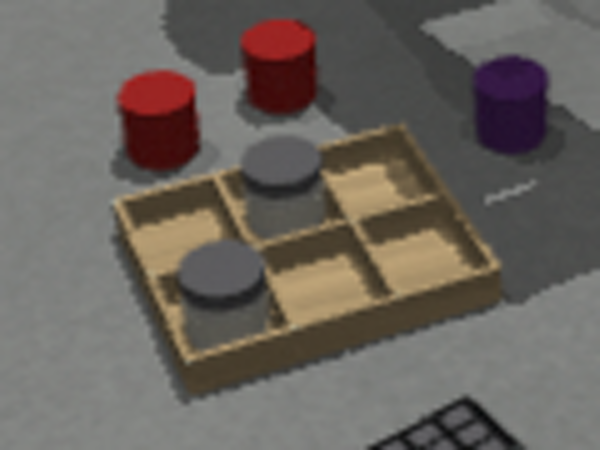

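{"api": "move_arm", "payload": {
  "deltas": [
    [[0.9,-0.45,0],[0,0,0.07]],
    [[1,-0.45,0],[0,0,0]],
    [[1,-0.45,0],[0,0,0]],
    [[1,-0.45,0],[0,0,0]],
    [[1,-0.45,0],[0,0,0]],
    [[1,-0.45,0],[0,0,0]],
    [[1,-0.2,0],[0,0,0]],
    [[1,0,0],[0,0,0]]
  ]
}}

```text
t: 17.72
ee_pos: [0.4908, 0.165, 0.144]
tcp_rot: [[-0.08, 0.997, 0.001], [0.997, 0.08, -0.0], [-0.0, 0.0, -1.0]]
wrist_force: [0.6, -0.5, -0.0]
grip_width: 0.0643
```

```bash
python3 go.py .488 .194 .0695 4.9
```

```text
t 17.72 pos [0.4908 0.165  0.144 ] yaw 4.59 tilt [ 0.0005 -0.0001] F [ 0.6 -0.5 -0. ] w 0.0643
units tool [ 1.46 -0.02  3.72] rz units -0.08
units after turn [ 1.46 -0.02  3.72]
```

{"api": "move_arm", "payload": {
  "deltas": [
    [[0.9,0,0],[0,0,-0.1]],
    [[0.45,0,0.5],[0,0,0]],
    [[0,0,0.8],[0,0,0]],
    [[0,0,0.8],[0,0,0]],
    [[0,0,0.8],[0,0,0]],
    [[0,0,0.8],[0,0,0]],
    [[0,0,0],[0,0,0]]
  ]
}}

```text
t: 18.3
ee_pos: [0.4876, 0.1906, 0.0663]
tcp_rot: [[-0.087, 0.996, -0.005], [0.996, 0.087, -0.001], [-0.0, -0.005, -1.0]]
wrist_force: [0.1, -1.4, -0.6]
grip_width: 0.064
```

{"api": "move_arm", "payload": {
  "deltas": [
    [[0,0,0],[0,0,0]],
    [[0,0,0],[0,0,0]],
    [[0,0,0],[0,0,0]],
    [[0,0,0],[0,0,0]],
    [[0,0,0],[0,0,0]],
    [[0,0,0],[0,0,0]]
  ],
  "jaw": -1,
  "squeeze": 50
}}

```text
t: 18.8
ee_pos: [0.4884, 0.1914, 0.0704]
tcp_rot: [[-0.089, 0.996, -0.001], [0.996, 0.089, -0.001], [-0.0, -0.001, -1.0]]
wrist_force: [-6.5, -2.3, 8.4]
grip_width: 0.0207
```

```bash
python3 go.py .4978 .085 .0695 4.9
```

```text
t 18.8 pos [0.4884 0.1914 0.0704] yaw 5.09 tilt [-0.0011 -0.0005] F [-6.5 -2.3  8.4] w 0.0207
units tool [-5.34 -0.    0.05] rz units 0.05
units after turn [-5.34  0.01  0.04]
```

{"api": "move_arm", "payload": {
  "deltas": [
    [[-0.4,0,0],[0,0,0]],
    [[-0.6,0,0],[0,0,0]],
    [[-0.6,0,0],[0,0,0]],
    [[-0.6,0,0],[0,0,0]],
    [[-0.6,0,0],[0,0,0]],
    [[-0.6,0,0],[0,0,0]],
    [[-0.6,0,0],[0,0,0]],
    [[-0.6,0,0],[0,0,0]]
  ]
}}

```text
t: 19.47
ee_pos: [0.4968, 0.1007, 0.0704]
tcp_rot: [[-0.088, 0.996, 0.0], [0.996, 0.088, 0.002], [0.002, 0.0, -1.0]]
wrist_force: [-2.9, 10.4, 5.2]
grip_width: 0.0209
```

{"api": "move_arm", "payload": {
  "deltas": [
    [[-0.4,0,0],[0,0,0]],
    [[-0.3,0,0],[0,0,0]],
    [[-0.2,0,0],[0,0,0]],
    [[-0.1,0,0],[0,0,0]],
    [[0,0,0],[0,0,0]],
    [[0,0,0],[0,0,0]]
  ]
}}

```text
t: 19.97
ee_pos: [0.4986, 0.0816, 0.0703]
tcp_rot: [[-0.088, 0.996, 0.0], [0.996, 0.088, 0.003], [0.003, 0.001, -1.0]]
wrist_force: [-2.9, 12.7, 6.9]
grip_width: 0.0208
```

{"api": "move_arm", "payload": {
  "deltas": [
    [[-0.1,0,0],[0,0,0]],
    [[0,0,0],[0,0,0]],
    [[0,0,0],[0,0,0]]
  ]
}}

```text
t: 20.22
ee_pos: [0.4986, 0.0814, 0.0703]
tcp_rot: [[-0.088, 0.996, 0.0], [0.996, 0.088, 0.006], [0.006, 0.001, -1.0]]
wrist_force: [-2.3, 26.5, 6.6]
grip_width: 0.0208
```

{"api": "move_arm", "payload": {
  "deltas": [
    [[0,0,0],[0,0,0]],
    [[0,0,0],[0,0,0]],
    [[0,0,0],[0,0,0]],
    [[0,0,0],[0,0,0]],
    [[0,0,-1],[0,0,0]],
    [[0,0,-1],[0,0,0]],
    [[0,0,-1],[0,0,0]],
    [[0,0,-1],[0,0,0]]
  ],
  "jaw": 0.5
}}

```text
t: 20.88
ee_pos: [0.4989, 0.0777, 0.1503]
tcp_rot: [[-0.088, 0.996, 0.0], [0.996, 0.088, -0.0], [-0.0, 0.0, -1.0]]
wrist_force: [-0.8, 0.8, 0.1]
grip_width: 0.064
```

```bash
python3 go.py .582 .212 .15 4.9
```

```text
t 20.88 pos [0.4989 0.0777 0.1503] yaw 5.04 tilt [ 0.     -0.0001] F [-0.8  0.8  0.1] w 0.064
units tool [6.32 4.73 0.02] rz units 0.04
units after turn [6.33 4.71 0.02]
```

{"api": "move_arm", "payload": {
  "deltas": [
    [[0.9,0.67,0],[0,0,0]],
    [[0.9,0.67,0],[0,0,0]],
    [[0.9,0.67,0],[0,0,0]],
    [[0.9,0.67,0],[0,0,0]],
    [[0.9,0.67,0],[0,0,0]],
    [[0.9,0.67,0],[0,0,0]],
    [[0.9,0.67,0],[0,0,0]],
    [[0,0,0],[0,0,0]]
  ],
  "jaw": 0.8
}}

```text
t: 21.55
ee_pos: [0.5823, 0.2142, 0.1491]
tcp_rot: [[-0.09, 0.996, 0.001], [0.996, 0.09, 0.001], [0.001, 0.001, -1.0]]
wrist_force: [-0.1, -0.1, 0.3]
grip_width: 0.0766
```

```bash
python3 go.py .5817 .211 .0555 4.9; python3 - <<'E'
from h import *
for n,c in(("scene",(270,100,400,230)),):
    p=arm.capture(n); 
    save(p,n+"6.png",c,5)
E
```

```text
t 21.55 pos [0.5823 0.2142 0.1491] yaw 5.17 tilt [0.001  0.0007] F [-0.1 -0.1  0.3] w 0.0766
units tool [-0.16 -0.05  4.68] rz units 0.07
units after turn [-0.16 -0.05  4.68]
```

View pics/scene6.png

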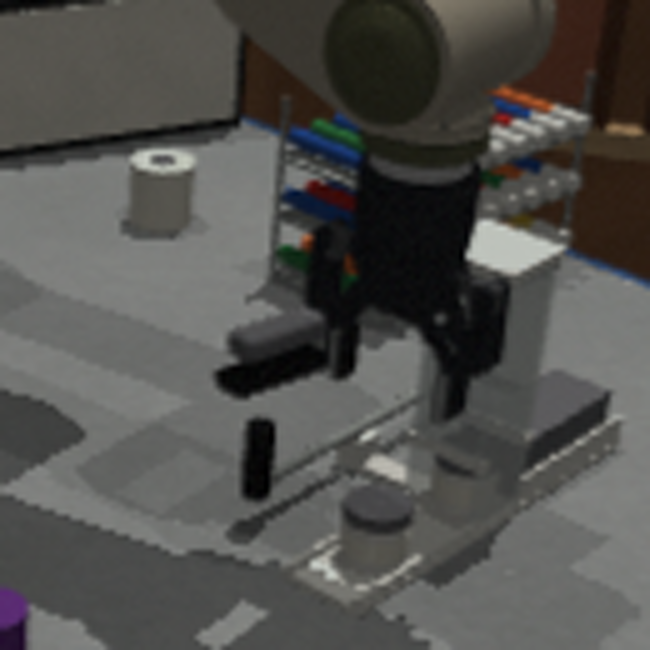

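{"api": "move_arm", "payload": {
  "deltas": [
    [[-0.05,0,0.8],[0,0,0.07]],
    [[0,0,0.9],[0,0,0]],
    [[0,0,0.9],[0,0,0]],
    [[0,0,0.9],[0,0,0]],
    [[0,0,0.7],[0,0,0]],
    [[0,0,0.5],[0,0,0]],
    [[0,0,0],[0,0,0]]
  ]
}}

```text
t: 22.18
ee_pos: [0.5803, 0.2099, 0.0534]
tcp_rot: [[-0.083, 0.997, -0.004], [0.997, 0.083, -0.001], [-0.0, -0.004, -1.0]]
wrist_force: [0.3, 0.0, 0.6]
grip_width: 0.0772
```

{"api": "move_arm", "payload": {
  "deltas": [
    [[0,0,0],[0,0,0]],
    [[0,0,0],[0,0,0]],
    [[0,0,0],[0,0,0]],
    [[0,0,0],[0,0,0]],
    [[0,0,0],[0,0,0]],
    [[0,0,0],[0,0,0]]
  ],
  "jaw": -1,
  "squeeze": 60
}}

```text
t: 22.68
ee_pos: [0.5821, 0.2109, 0.0569]
tcp_rot: [[-0.084, 0.996, 0.003], [0.997, 0.084, 0.0], [0.0, 0.003, -1.0]]
wrist_force: [0.2, -1.1, 7.0]
grip_width: 0.0461
```

{"api": "move_arm", "payload": {
  "deltas": [
    [[0,0,-0.5],[0,0,0]],
    [[-0.3,0,-1],[0,0,0]],
    [[-0.8,0,-1],[0,0,0]],
    [[-1,0,-1],[0,0,0]],
    [[-1,0,-1],[0,0,0]],
    [[-1,0,-0.5],[0,0,0]],
    [[-1,0,0],[0,0,0]],
    [[-1,0,0],[0,0,0]]
  ]
}}

```text
t: 23.35
ee_pos: [0.5918, 0.0883, 0.157]
tcp_rot: [[-0.084, 0.996, 0.002], [0.996, 0.084, -0.0], [-0.0, 0.002, -1.0]]
wrist_force: [0.6, -0.1, -2.4]
grip_width: 0.0459
```

```bash
python3 held.py 5; python3 tray.py c; python3 go.py .570 -.2444 .158 -13.4
```

```text
n 56
tool min [-0.0214 -0.0357  0.0019] max [0.0059 0.0234 0.0482]
side n 21 axis in tool [ 0.0044 -0.    ] rms 0.0020546775666797096
t 23.35 pos [0.5918 0.0883 0.157 ] w 0.04591175104063429 F [ 0.6 -0.1 -2.4]
top (np.int32(2267), ((0.5318608283996582, -0.23475220799446106), (0.186497300863266, 0.15519794821739197), 76.11322021484375))
scene (np.int32(2500), ((0.48744046688079834, -0.22724026441574097), (0.1891242265701294, 0.2989403307437897), 76.01546478271484))
t 23.5 pos [0.5916 0.0882 0.156 ] yaw 4.68 tilt [ 0.0005 -0.    ] F [ 0.3  0.6 -1.5] w 0.0462
units tool [-16.49  -2.44  -0.1 ] rz units 4.52
units after turn [-16.43   2.8   -0.1 ]
```

View pics/held5.png

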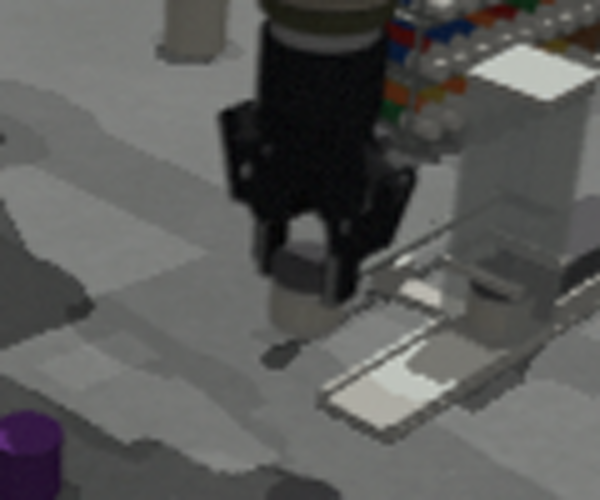

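View pics/tray_top_c.png

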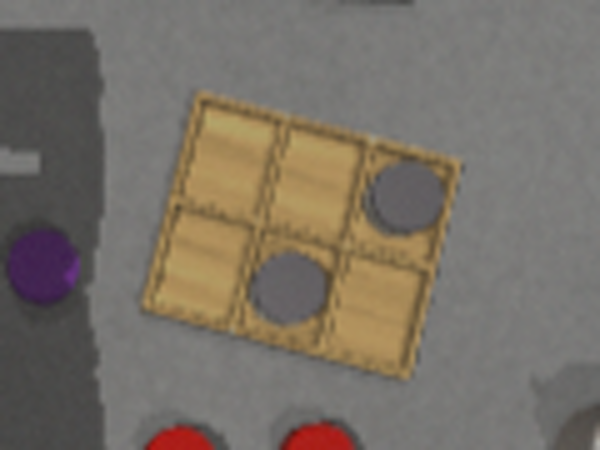

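```bash
python3 go.py .5830 -.1897 .110 -13.4
```

```text
t 23.5 pos [0.5916 0.0882 0.156 ] yaw 4.68 tilt [ 0.0005 -0.    ] F [ 0.3  0.6 -1.5] w 0.0462
units tool [-13.82  -1.57   2.3 ] rz units 4.52
units after turn [-13.62   2.8    2.3 ]
```

{"api": "move_arm", "payload": {
  "deltas": [
    [[0,0,0],[0,0,1]],
    [[0,0,0],[0,0,1]],
    [[0,0,0],[0,0,1]],
    [[0,0,0],[0,0,1]],
    [[0,0,0],[0,0,0.55]],
    [[-1,0.2,0],[0,0,0]],
    [[-1,0.2,0],[0,0,0]],
    [[-1,0.2,0],[0,0,0]]
  ]
}}

```text
t: 24.17
ee_pos: [0.5891, 0.0286, 0.1557]
tcp_rot: [[0.23, 0.973, 0.0], [0.973, -0.23, 0.0], [0.0, 0.0, -1.0]]
wrist_force: [-0.4, -0.3, -0.2]
grip_width: 0.0463
```

{"api": "move_arm", "payload": {
  "deltas": [
    [[-1,0.2,0],[0,0,0]],
    [[-1,0.2,0],[0,0,0]],
    [[-1,0.2,0],[0,0,0]],
    [[-1,0.2,0],[0,0,0]],
    [[-1,0.2,0],[0,0,0]],
    [[-1,0.2,0],[0,0,0]],
    [[-1,0.2,0.5],[0,0,0]],
    [[-1,0.2,0.8],[0,0,0]]
  ]
}}

```text
t: 24.83
ee_pos: [0.5842, -0.1352, 0.1308]
tcp_rot: [[0.231, 0.973, 0.003], [0.973, -0.231, -0.001], [-0.0, 0.003, -1.0]]
wrist_force: [0.2, -1.1, -1.2]
grip_width: 0.046
```

{"api": "move_arm", "payload": {
  "deltas": [
    [[-1,0.2,0.8],[0,0,0]],
    [[-1,0.2,0.2],[0,0,0]],
    [[0,0,0],[0,0,0]]
  ]
}}

```text
t: 25.08
ee_pos: [0.5813, -0.1778, 0.1081]
tcp_rot: [[0.234, 0.972, -0.002], [0.972, -0.234, 0.0], [-0.0, -0.002, -1.0]]
wrist_force: [-0.5, -0.0, 0.1]
grip_width: 0.0459
```

```bash
python3 go.py .5830 -.1897 .060 -13.4; python3 held.py 6
```

```text
t 25.08 pos [ 0.5813 -0.1778  0.1081] yaw -13.52 tilt [-0.0018  0.0003] F [-0.5 -0.   0.1] w 0.0459
units tool [-0.56  0.23  2.4 ] rz units -0.03
units after turn [-0.56  0.22  2.41]
n 74
tool min [-0.021  -0.0072  0.0202] max [0.0242 0.0272 0.0788]
side n 46 axis in tool [ 0.0041 -0.0001] rms 0.0012528764046745805
t 25.0833 pos [ 0.5813 -0.1778  0.1081] w 0.045947931296067494 F [-0.5 -0.   0.1]
```

View pics/held6.png

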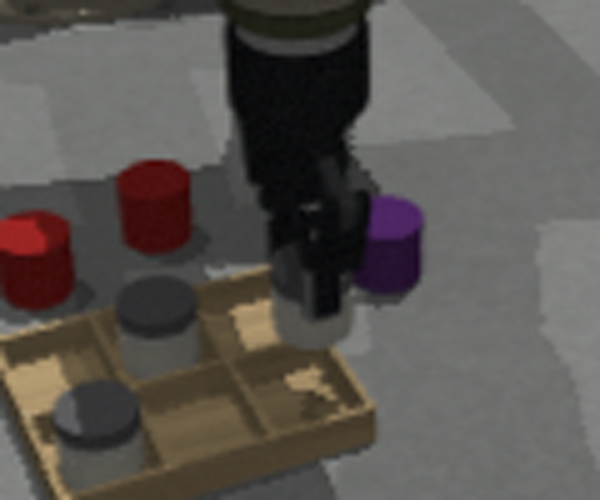

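{"api": "move_arm", "payload": {
  "deltas": [
    [[-0.57,0.2,0],[0,0,0]],
    [[0,0,0],[0,0,0]],
    [[0,0,0.6],[0,0,0]],
    [[0,0,0.6],[0,0,0]],
    [[0,0,0.6],[0,0,0]],
    [[0,0,0.3],[0,0,0]],
    [[0,0,0],[0,0,0]],
    [[0,0,0],[0,0,0]]
  ]
}}

```text
t: 25.8
ee_pos: [0.583, -0.1875, 0.0668]
tcp_rot: [[0.232, 0.973, -0.001], [0.973, -0.232, 0.0], [0.0, -0.001, -1.0]]
wrist_force: [0.8, -0.1, -1.0]
grip_width: 0.0461
```

```bash
python3 go.py .5830 -.1897 .054 -13.4; python3 held.py 7
```

```text
t 25.8 pos [ 0.583  -0.1875  0.0668] yaw -13.4 tilt [-0.0008  0.0005] F [ 0.8 -0.1 -1. ] w 0.0461
units tool [-0.11  0.03  0.64] rz units 0.0
units after turn [-0.11  0.03  0.64]
n 184
tool min [-0.0301 -0.0329  0.0152] max [0.0594 0.0591 0.0716]
side n 25 axis in tool [ 0.0041 -0.0001] rms 0.0015097450107050753
t 25.8 pos [ 0.583  -0.1875  0.0668] w 0.04611086341110683 F [ 0.8 -0.1 -1. ]
```

View pics/held7.png

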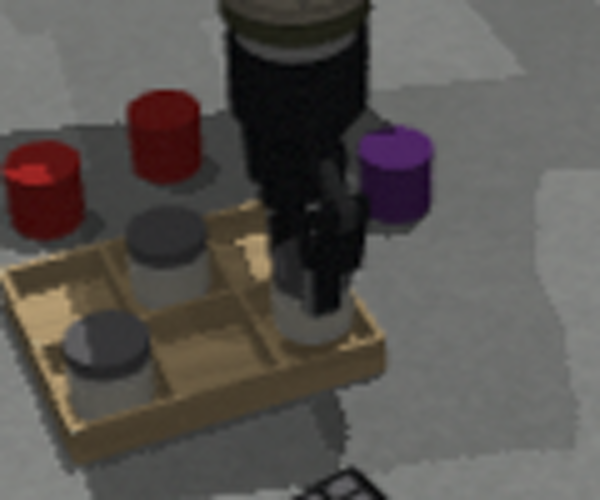

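{"api": "move_arm", "payload": {
  "deltas": [
    [[-0.1,0,0.2],[0,0,0]],
    [[0,0,0.2],[0,0,0]],
    [[0,0,0.15],[0,0,0]],
    [[0,0,0.1],[0,0,0]],
    [[0,0,0],[0,0,0]],
    [[0,0,0],[0,0,0]]
  ]
}}

```text
t: 26.35
ee_pos: [0.5826, -0.1897, 0.0542]
tcp_rot: [[0.232, 0.973, 0.0], [0.973, -0.232, -0.0], [0.0, 0.0, -1.0]]
wrist_force: [0.5, -0.5, -0.9]
grip_width: 0.0461
```

{"api": "move_arm", "payload": {
  "deltas": [
    [[0,0,0.07],[0,0,0]],
    [[0,0,0],[0,0,0]],
    [[0,0,0],[0,0,0]]
  ]
}}

```text
t: 26.6
ee_pos: [0.5827, -0.1897, 0.0539]
tcp_rot: [[0.232, 0.973, 0.0], [0.973, -0.232, -0.0], [-0.0, 0.001, -1.0]]
wrist_force: [-2.8, 1.9, 7.4]
grip_width: 0.046
```

{"api": "move_arm", "payload": {
  "deltas": [
    [[0,0,0],[0,0,0]],
    [[0,0,0],[0,0,0]],
    [[0,0,0],[0,0,0]],
    [[0,0,-0.5],[0,0,0]],
    [[0,0,-1],[0,0,0]],
    [[0,0,-1],[0,0,0]],
    [[0,0,-1],[0,0,0]],
    [[0,0,-1],[0,0,0]]
  ],
  "jaw": 0.4
}}

```text
t: 27.27
ee_pos: [0.5826, -0.1897, 0.1446]
tcp_rot: [[0.232, 0.973, 0.0], [0.973, -0.232, -0.0], [-0.0, 0.001, -1.0]]
wrist_force: [0.2, -0.1, 0.0]
grip_width: 0.0595
```

{"api": "move_arm", "payload": {
  "deltas": [
    [[1,-0.3,0],[0,0,-0.5]],
    [[1,-0.3,0],[0,0,-0.5]],
    [[1,-0.3,0],[0,0,-0.5]],
    [[1,-0.3,0],[0,0,-0.5]],
    [[1,-0.3,0],[0,0,-0.5]],
    [[1,-0.3,0],[0,0,-0.7]],
    [[1,-0.3,0],[0,0,-0.7]],
    [[1,-0.3,0],[0,0,-0.7]]
  ],
  "jaw": 0.5
}}

```text
t: 27.93
ee_pos: [0.5519, -0.0251, 0.1436]
tcp_rot: [[-0.089, 0.996, 0.001], [0.996, 0.089, -0.0], [-0.0, 0.001, -1.0]]
wrist_force: [0.6, 0.6, -1.5]
grip_width: 0.064
```

```bash
python3 go.py .488 .194 .148 4.9
```

```text
t 27.93 pos [ 0.5519 -0.0251  0.1436] yaw 5.13 tilt [ 0.0008 -0.0002] F [ 0.6  0.6 -1.5] w 0.064
units tool [11.2  -2.2  -0.22] rz units 0.06
units after turn [11.19 -2.25 -0.22]
```

```bash
python3 tray.py d
```

```text
top (np.int32(2132), ((0.5318378210067749, -0.23430213332176208), (0.18748396635055542, 0.15635815262794495), 76.34178924560547))
scene (np.int32(2223), ((0.4873979091644287, -0.22722971439361572), (0.1891242265701294, 0.2988526225090027), 76.01546478271484))
```

View pics/tray_scene_d.png

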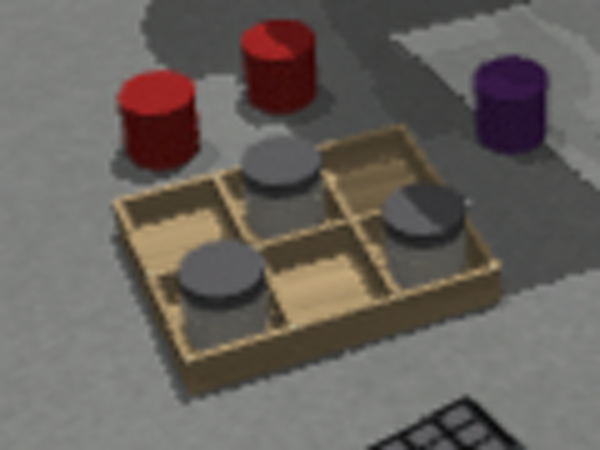

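{"api": "move_arm", "payload": {
  "deltas": [
    [[0.9,-0.2,0],[0,0,0]],
    [[1,-0.2,0],[0,0,0]],
    [[1,-0.2,0],[0,0,0]],
    [[1,-0.2,0],[0,0,0]],
    [[1,-0.2,0],[0,0,0]],
    [[1,-0.2,0],[0,0,0]],
    [[1,-0.2,0],[0,0,0]],
    [[1,-0.2,0],[0,0,0]]
  ]
}}

```text
t: 28.7
ee_pos: [0.5066, 0.1289, 0.1435]
tcp_rot: [[-0.086, 0.996, 0.001], [0.996, 0.086, -0.0], [-0.0, 0.001, -1.0]]
wrist_force: [-0.9, -1.2, -0.2]
grip_width: 0.064
```

```bash
python3 go.py .488 .194 .0695 4.9
```

```text
t 28.7 pos [0.5066 0.1289 0.1435] yaw 4.92 tilt [ 0.0009 -0.0001] F [-0.9 -1.2 -0.2] w 0.064
units tool [ 3.32 -0.65  3.7 ] rz units 0.0
units after turn [ 3.32 -0.65  3.7 ]
```

{"api": "move_arm", "payload": {
  "deltas": [
    [[0.9,-0.25,0],[0,0,0]],
    [[0.9,-0.25,0],[0,0,0]],
    [[0.9,-0.15,0],[0,0,0]],
    [[0.5,0,0],[0,0,0]],
    [[0,0,0],[0,0,0]],
    [[0,0,0],[0,0,0]]
  ]
}}

```text
t: 29.2
ee_pos: [0.4884, 0.1908, 0.1431]
tcp_rot: [[-0.087, 0.996, 0.001], [0.996, 0.087, -0.0], [-0.0, 0.001, -1.0]]
wrist_force: [0.1, 0.3, -0.5]
grip_width: 0.0641
```

```bash
python3 go.py .488 .194 .0695 4.9
```

```text
t 29.2 pos [0.4884 0.1908 0.1431] yaw 5.0 tilt [ 0.0006 -0.0002] F [ 0.1  0.3 -0.5] w 0.0641
units tool [ 0.16 -0.01  3.68] rz units 0.02
units after turn [ 0.16 -0.    3.68]
```

{"api": "move_arm", "payload": {
  "deltas": [
    [[0.16,0,0.5],[0,0,0]],
    [[0,0,0.8],[0,0,0]],
    [[0,0,0.8],[0,0,0]],
    [[0,0,0.8],[0,0,0]],
    [[0,0,0.6],[0,0,0]],
    [[0,0,0],[0,0,0]],
    [[0,0,0],[0,0,0]]
  ]
}}

```text
t: 29.78
ee_pos: [0.4876, 0.1937, 0.0723]
tcp_rot: [[-0.086, 0.996, -0.001], [0.996, 0.086, -0.0], [-0.0, -0.001, -1.0]]
wrist_force: [-0.0, -0.2, 0.4]
grip_width: 0.0642
```

{"api": "move_arm", "payload": {
  "deltas": [
    [[0,0,0],[0,0,0]],
    [[0,0,0],[0,0,0]],
    [[0,0,0],[0,0,0]],
    [[0,0,0],[0,0,0]],
    [[0,0,0],[0,0,0]],
    [[0,0,0],[0,0,0]]
  ],
  "jaw": -1,
  "squeeze": 60
}}

```text
t: 30.28
ee_pos: [0.488, 0.1943, 0.0737]
tcp_rot: [[-0.087, 0.996, 0.001], [0.996, 0.087, 0.0], [-0.0, 0.001, -1.0]]
wrist_force: [-0.0, -1.3, 6.3]
grip_width: 0.0206
```

{"api": "move_arm", "payload": {
  "deltas": [
    [[-0.4,0,0],[0,0,0]],
    [[-0.6,0,0],[0,0,0]],
    [[-0.6,0,0],[0,0,0]],
    [[-0.6,0,0],[0,0,0]],
    [[-0.6,0,0],[0,0,0]],
    [[-0.6,0,0],[0,0,0]],
    [[-0.6,0,0],[0,0,0]],
    [[-0.6,0,0],[0,0,0]]
  ]
}}

```text
t: 30.95
ee_pos: [0.4965, 0.1031, 0.0737]
tcp_rot: [[-0.087, 0.996, 0.003], [0.996, 0.087, 0.002], [0.002, 0.003, -1.0]]
wrist_force: [3.7, 9.7, 3.0]
grip_width: 0.0205
```

{"api": "move_arm", "payload": {
  "deltas": [
    [[-0.4,0,0],[0,0,0]],
    [[-0.3,0,0],[0,0,0]],
    [[-0.2,0,0],[0,0,0]],
    [[-0.1,0,0],[0,0,0]],
    [[0,0,0],[0,0,0]],
    [[0,0,0],[0,0,0]]
  ]
}}

```text
t: 31.45
ee_pos: [0.4982, 0.0845, 0.0736]
tcp_rot: [[-0.086, 0.996, 0.003], [0.996, 0.086, 0.003], [0.003, 0.004, -1.0]]
wrist_force: [4.0, 15.7, 3.1]
grip_width: 0.0204
```

{"api": "move_arm", "payload": {
  "deltas": [
    [[-0.1,0,0],[0,0,0]],
    [[0,0,0],[0,0,0]],
    [[0,0,0],[0,0,0]]
  ]
}}

```text
t: 31.7
ee_pos: [0.4983, 0.0842, 0.0736]
tcp_rot: [[-0.086, 0.996, 0.003], [0.996, 0.086, 0.006], [0.006, 0.004, -1.0]]
wrist_force: [5.3, 27.3, 3.0]
grip_width: 0.0201
```

{"api": "move_arm", "payload": {
  "deltas": [
    [[0,0,0],[0,0,0]],
    [[0,0,0],[0,0,0]],
    [[0,0,0],[0,0,0]],
    [[0,0,0],[0,0,0]],
    [[0,0,-1],[0,0,0]],
    [[0,0,-1],[0,0,0]],
    [[0,0,-1],[0,0,0]],
    [[0,0,-1],[0,0,0]]
  ],
  "jaw": 0.5
}}

```text
t: 32.37
ee_pos: [0.4974, 0.0804, 0.1538]
tcp_rot: [[-0.087, 0.996, -0.0], [0.996, 0.087, -0.0], [-0.0, -0.0, -1.0]]
wrist_force: [-0.1, -0.5, -0.1]
grip_width: 0.0641
```

```bash
python3 go.py .582 .212 .15 4.9
```

```text
t 32.37 pos [0.4974 0.0804 0.1538] yaw 4.96 tilt [-0.0004 -0.0001] F [-0.1 -0.5 -0.1] w 0.0641
units tool [6.19 4.78 0.19] rz units 0.02
units after turn [6.19 4.78 0.19]
```

{"api": "move_arm", "payload": {
  "deltas": [
    [[0.88,0.68,0],[0,0,0]],
    [[0.88,0.68,0],[0,0,0]],
    [[0.88,0.68,0],[0,0,0]],
    [[0.88,0.68,0],[0,0,0]],
    [[0.88,0.68,0],[0,0,0]],
    [[0.88,0.68,0],[0,0,0]],
    [[0.88,0.68,0],[0,0,0]],
    [[0,0,0],[0,0,0]]
  ],
  "jaw": 0.8
}}

```text
t: 33.03
ee_pos: [0.5827, 0.214, 0.1524]
tcp_rot: [[-0.089, 0.996, 0.001], [0.996, 0.089, 0.001], [0.001, 0.001, -1.0]]
wrist_force: [0.6, 0.7, -0.2]
grip_width: 0.0767
```

```bash
python3 go.py .5817 .211 .0555 4.9; python3 - <<'E'
from h import *
for n,c in(("scene",(270,100,400,230)),):
    p=arm.capture(n); 
    save(p,n+"8.png",c,5)
E
```

```text
t 33.03 pos [0.5827 0.214  0.1524] yaw 5.09 tilt [0.0006 0.0006] F [ 0.6  0.7 -0.2] w 0.0767
units tool [-0.15 -0.07  4.85] rz units 0.05
units after turn [-0.15 -0.06  4.85]
```

View pics/scene8.png

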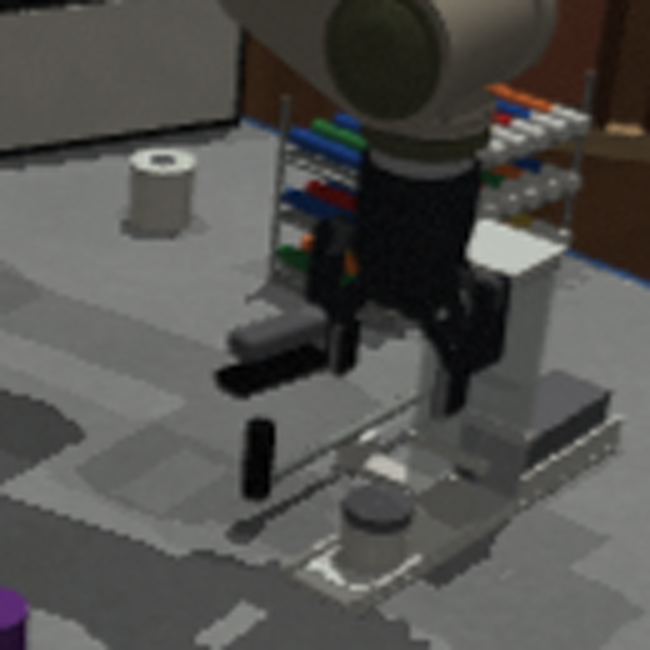

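The magazine looks empty now (around pixel 460,440), the slide is home, and the third pot stands on the apron at (375,525).

{"api": "move_arm", "payload": {
  "deltas": [
    [[-0.05,0,0.9],[0,0,0.05]],
    [[0,0,0.9],[0,0,0]],
    [[0,0,0.9],[0,0,0]],
    [[0,0,0.9],[0,0,0]],
    [[0,0,0.7],[0,0,0]],
    [[0,0,0.5],[0,0,0]],
    [[0,0,0],[0,0,0]]
  ]
}}

```text
t: 33.67
ee_pos: [0.5806, 0.2098, 0.0549]
tcp_rot: [[-0.083, 0.997, -0.004], [0.997, 0.083, -0.001], [-0.0, -0.004, -1.0]]
wrist_force: [-0.0, 0.4, 0.1]
grip_width: 0.0772
```

{"api": "move_arm", "payload": {
  "deltas": [
    [[0,0,0],[0,0,0]],
    [[0,0,0],[0,0,0]],
    [[0,0,0],[0,0,0]],
    [[0,0,0],[0,0,0]],
    [[0,0,0],[0,0,0]],
    [[0,0,0],[0,0,0]]
  ],
  "jaw": -1,
  "squeeze": 60
}}

```text
t: 34.17
ee_pos: [0.5825, 0.2108, 0.0585]
tcp_rot: [[-0.084, 0.997, 0.003], [0.997, 0.084, 0.0], [0.0, 0.003, -1.0]]
wrist_force: [-1.6, -1.2, 6.4]
grip_width: 0.0458
```

{"api": "move_arm", "payload": {
  "deltas": [
    [[0,0,-0.5],[0,0,0]],
    [[-0.3,0,-1],[0,0,0]],
    [[-0.8,0,-1],[0,0,0]],
    [[-1,0,-1],[0,0,0]],
    [[-1,0,-1],[0,0,0]],
    [[-1,0,-0.5],[0,0,0]],
    [[-1,0,0],[0,0,0]],
    [[-1,0,0],[0,0,0]]
  ]
}}

```text
t: 34.83
ee_pos: [0.5921, 0.0883, 0.1586]
tcp_rot: [[-0.084, 0.996, 0.002], [0.996, 0.084, -0.0], [-0.0, 0.002, -1.0]]
wrist_force: [-0.3, -0.4, -1.9]
grip_width: 0.046
```

```bash
python3 held.py 8; python3 tray.py e; python3 go.py .4831 -.2893 .12 -13.4
```

```text
n 69
tool min [-0.0211 -0.0388  0.0021] max [0.0141 0.0249 0.0503]
side n 26 axis in tool [ 0.0048 -0.0007] rms 0.0015506287310776512
t 34.8333 pos [0.5921 0.0883 0.1586] w 0.04595296717719748 F [-0.3 -0.4 -1.9]
top (np.int32(2137), ((0.531968891620636, -0.23476845026016235), (0.18654200434684753, 0.15569576621055603), 76.15841674804688))
scene (np.int32(2224), ((0.4873979091644287, -0.22722971439361572), (0.1891242265701294, 0.2988526225090027), 76.01546478271484))
t 34.98 pos [0.592  0.0882 0.1576] yaw 4.68 tilt [0.0004 0.    ] F [ 0.3  0.9 -1.6] w 0.0465
units tool [-18.37  -6.97   1.88] rz units 4.52
units after turn [-19.62  -0.92   1.88]
```

View pics/held8.png

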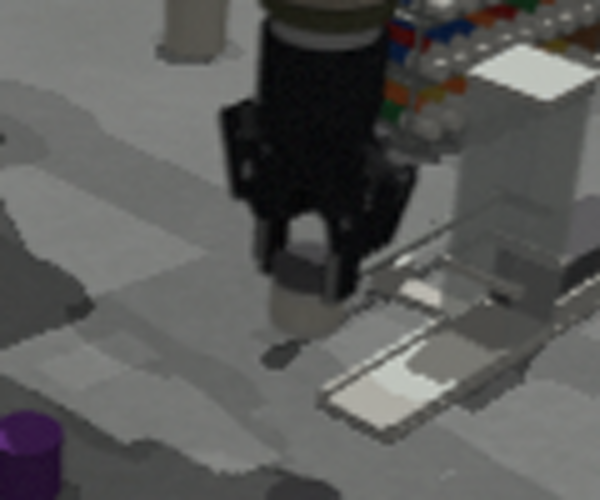

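View pics/tray_top_e.png

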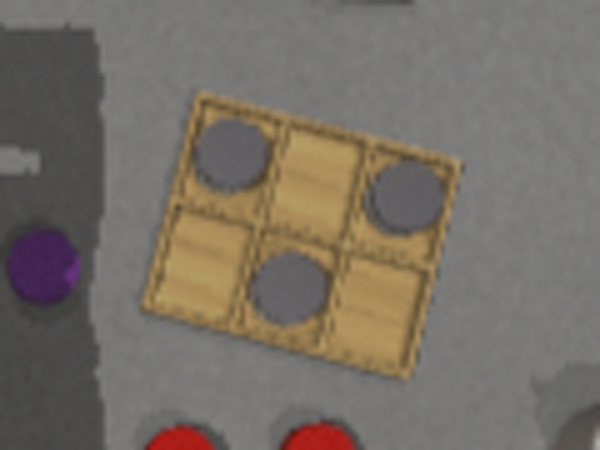

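{"api": "move_arm", "payload": {
  "deltas": [
    [[0,0,0],[0,0,1]],
    [[0,0,0],[0,0,1]],
    [[0,0,0],[0,0,1]],
    [[0,0,0],[0,0,1]],
    [[0,0,0],[0,0,0.52]],
    [[-1,-0.05,0],[0,0,0]],
    [[-1,-0.05,0],[0,0,0]],
    [[-1,-0.05,0],[0,0,0]]
  ]
}}

```text
t: 35.65
ee_pos: [0.5748, 0.0321, 0.1572]
tcp_rot: [[0.228, 0.974, 0.0], [0.974, -0.228, 0.0], [0.0, 0.0, -1.0]]
wrist_force: [0.7, 0.6, -1.1]
grip_width: 0.0458
```

{"api": "move_arm", "payload": {
  "deltas": [
    [[-1,-0.05,0],[0,0,0]],
    [[-1,-0.05,0],[0,0,0]],
    [[-1,-0.05,0],[0,0,0]],
    [[-1,-0.05,0],[0,0,0]],
    [[-1,-0.05,0],[0,0,0]],
    [[-1,-0.05,0],[0,0,0]],
    [[-1,-0.05,0],[0,0,0]],
    [[-1,-0.05,0],[0,0,0]]
  ]
}}

```text
t: 36.32
ee_pos: [0.5305, -0.1223, 0.1573]
tcp_rot: [[0.229, 0.973, 0.0], [0.973, -0.229, 0.0], [0.0, 0.0, -1.0]]
wrist_force: [-0.5, 1.0, -1.0]
grip_width: 0.046
```

{"api": "move_arm", "payload": {
  "deltas": [
    [[-1,-0.05,0],[0,0,0]],
    [[-1,-0.05,0],[0,0,0]],
    [[-1,-0.05,0],[0,0,0]],
    [[-1,-0.05,0],[0,0,0]],
    [[-1,-0.05,0],[0,0,0]],
    [[-1,-0.05,0.6],[0,0,0]],
    [[-1,-0.05,0.7],[0,0,0]],
    [[-1,0,0.6],[0,0,0]]
  ]
}}

```text
t: 36.98
ee_pos: [0.4871, -0.2765, 0.1186]
tcp_rot: [[0.229, 0.973, 0.0], [0.973, -0.229, 0.0], [0.0, 0.0, -1.0]]
wrist_force: [0.1, -0.0, -1.4]
grip_width: 0.0462
```

```bash
python3 go.py .4831 -.2893 .0555 -13.4; python3 held.py 9
```

```text
t 36.98 pos [ 0.4871 -0.2765  0.1186] yaw -13.24 tilt [0.0002 0.0001] F [ 0.1 -0.  -1.4] w 0.0462
units tool [-0.67 -0.05  3.16] rz units 0.04
units after turn [-0.67 -0.04  3.16]
n 111
tool min [-0.0144 -0.0263  0.0185] max [0.0593 0.0597 0.0716]
side n 20 axis in tool [ 0.0043 -0.0005] rms 0.0012869011607226533
t 36.9833 pos [ 0.4871 -0.2765  0.1186] w 0.04622899750909543 F [ 0.1 -0.  -1.4]
```

View pics/held9.png

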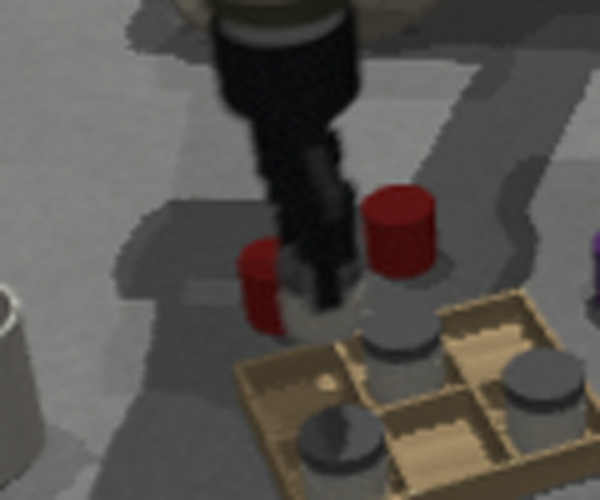

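{"api": "move_arm", "payload": {
  "deltas": [
    [[-0.6,-0.04,0],[0,0,0.04]],
    [[0,0,0],[0,0,0]],
    [[0,0,0.6],[0,0,0]],
    [[0,0,0.7],[0,0,0]],
    [[0,0,0.7],[0,0,0]],
    [[0,0,0.5],[0,0,0]],
    [[0,0,0],[0,0,0]],
    [[0,0,0],[0,0,0]]
  ]
}}

```text
t: 37.7
ee_pos: [0.4838, -0.2876, 0.0693]
tcp_rot: [[0.232, 0.973, 0.0], [0.973, -0.232, -0.0], [0.0, 0.0, -1.0]]
wrist_force: [0.2, 0.9, -0.6]
grip_width: 0.0457
```

```bash
python3 go.py .4831 -.2893 .0555 -13.4; python3 held.py 10
```

```text
t 37.7 pos [ 0.4838 -0.2876  0.0693] yaw -13.42 tilt [ 0.0001 -0.    ] F [ 0.2  0.9 -0.6] w 0.0457
units tool [-0.09 -0.02  0.69] rz units -0.0
units after turn [-0.09 -0.02  0.69]
n 173
tool min [-0.0582 -0.0332  0.017 ] max [0.0598 0.0552 0.0762]
side n 46 axis in tool [0.0267 0.0025] rms 0.012016189742501428
t 37.7 pos [ 0.4838 -0.2876  0.0693] w 0.04570684719102265 F [ 0.2  0.9 -0.6]
```

View pics/held10.png

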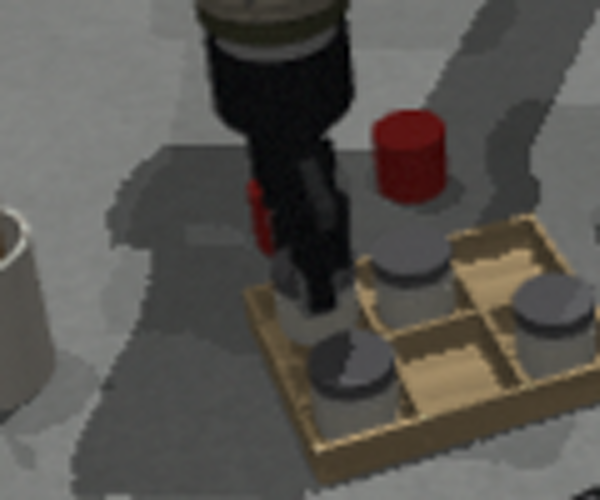

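{"api": "move_arm", "payload": {
  "deltas": [
    [[-0.09,0,0.2],[0,0,0]],
    [[0,0,0.2],[0,0,0]],
    [[0,0,0.15],[0,0,0]],
    [[0,0,0.1],[0,0,0]],
    [[0,0,0.06],[0,0,0]],
    [[0,0,0],[0,0,0]],
    [[0,0,0],[0,0,0]]
  ]
}}

```text
t: 38.33
ee_pos: [0.483, -0.2897, 0.0555]
tcp_rot: [[0.232, 0.973, -0.0], [0.973, -0.232, -0.0], [-0.0, -0.0, -1.0]]
wrist_force: [-3.8, 2.0, 8.9]
grip_width: 0.0462
```

{"api": "move_arm", "payload": {
  "deltas": [
    [[0,0,0],[0,0,0]],
    [[0,0,0],[0,0,0]],
    [[0,0,0],[0,0,0]],
    [[0,0,-0.5],[0,0,0]],
    [[0,0,-1],[0,0,0]],
    [[0,0,-1],[0,0,0]],
    [[0,0,-1],[0,0,0]],
    [[0,0,-1],[0,0,0]]
  ],
  "jaw": 0.4
}}

```text
t: 39.0
ee_pos: [0.4831, -0.2897, 0.1464]
tcp_rot: [[0.233, 0.973, 0.0], [0.973, -0.233, -0.0], [-0.0, 0.0, -1.0]]
wrist_force: [0.3, -0.4, -0.5]
grip_width: 0.0597
```

{"api": "move_arm", "payload": {
  "deltas": [
    [[1,0.25,0],[0,0,0]],
    [[1,0.25,0],[0,0,0]],
    [[1,0.25,0],[0,0,0]],
    [[1,0.25,0],[0,0,0]],
    [[1,0.25,0],[0,0,0]],
    [[1,0.25,0],[0,0,0]],
    [[1,0.25,0],[0,0,0]],
    [[1,0.25,0],[0,0,0]]
  ],
  "jaw": 0.8
}}

```text
t: 39.67
ee_pos: [0.5597, -0.1425, 0.1455]
tcp_rot: [[0.233, 0.973, 0.001], [0.973, -0.233, -0.0], [-0.0, 0.001, -1.0]]
wrist_force: [-0.3, 0.9, -0.7]
grip_width: 0.0767
```

```bash
python3 tray.py f; python3 go.py .667 .0255 .14 -13.4; python3 - <<'E'
from h import *
for n in("scene","top"):
    p=arm.capture(n);save(p,n+"9.png",None,1)
    C=cloud(p);z=C[...,2]
    m=(z>.03)&(z<.065)&(abs(C[...,0]-.667)<.06)&(abs(C[...,1]-.0255)<.06)
    q=C[m]; print(n,m.sum(),q.min(0),q.max(0),(q.min(0)+q.max(0))/2)
E
```

```text
top (np.int32(6085), ((0.48405349254608154, -0.17368648946285248), (0.2812155485153198, 0.37910977005958557), 66.11599731445312))
scene (np.int32(1947), ((0.4869394600391388, -0.22711554169654846), (0.1891242265701294, 0.30056366324424744), 76.01546478271484))
t 39.77 pos [ 0.5601 -0.1412  0.1454] yaw -13.28 tilt [0.0008 0.0002] F [-0.5 -1.3 -0.8] w 0.0767
units tool [9.34 3.29 0.27] rz units 0.03
units after turn [9.35 3.27 0.27]
scene 172 [ 0.6429 -0.0006  0.0303] [0.6928 0.0489 0.0476] [0.6678 0.0242 0.0389]
top 162 [0.6412 0.0029 0.0345] [0.6884 0.0495 0.0513] [0.6648 0.0262 0.0429]
```

View pics/scene9.png

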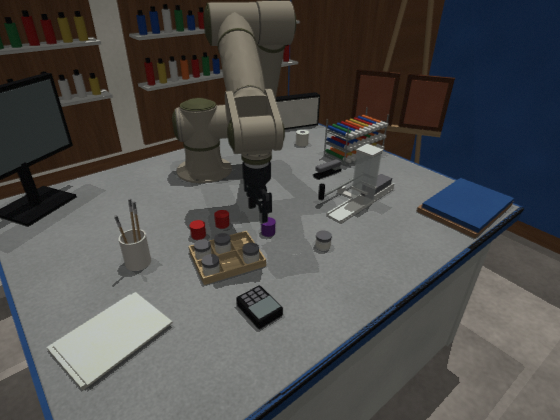

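View pics/top9.png

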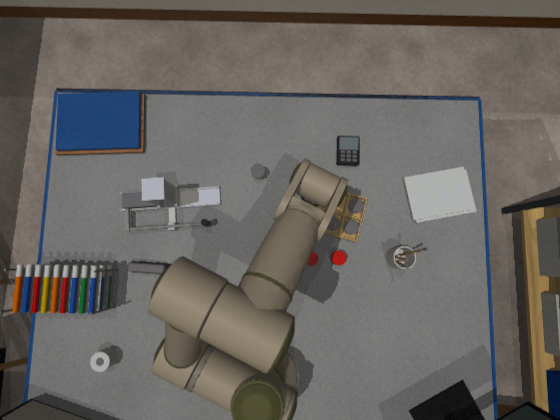

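{"api": "move_arm", "payload": {
  "deltas": [
    [[1,0.35,0],[0,0,0]],
    [[1,0.35,0],[0,0,0]],
    [[1,0.35,0],[0,0,0]],
    [[1,0.35,0],[0,0,0]],
    [[1,0.35,0],[0,0,0]],
    [[1,0.35,0],[0,0,0]],
    [[1,0.35,0],[0,0,0]],
    [[1,0.35,0],[0,0,0]]
  ]
}}

```text
t: 40.53
ee_pos: [0.6512, -0.0013, 0.145]
tcp_rot: [[0.234, 0.972, 0.0], [0.972, -0.234, -0.0], [-0.0, 0.0, -1.0]]
wrist_force: [0.1, -0.9, 0.1]
grip_width: 0.077
```

{"api": "move_arm", "payload": {
  "deltas": [
    [[0.9,0.35,0.3],[0,0,0]],
    [[0.3,0.1,0.5],[0,0,0]],
    [[0,0,0.3],[0,0,0]],
    [[0,0,0],[0,0,0]]
  ]
}}

```text
t: 40.87
ee_pos: [0.6641, 0.0193, 0.1205]
tcp_rot: [[0.233, 0.972, -0.004], [0.972, -0.233, 0.0], [-0.001, -0.004, -1.0]]
wrist_force: [-0.3, 0.7, -0.3]
grip_width: 0.0766
```

```bash
python3 go.py .6665 .0255 .0485 -13.4;python3 - <<'E'
from h import *
p=arm.capture("scene");save(p,"stray1.png",(270,150,390,260),5)
E
```

```text
t 40.87 pos [0.6641 0.0193 0.1205] yaw -13.49 tilt [-0.0038  0.0002] F [-0.3  0.7 -0.3] w 0.0766
units tool [0.33 0.06 3.6 ] rz units -0.02
units after turn [0.33 0.05 3.6 ]
```

View pics/stray1.png

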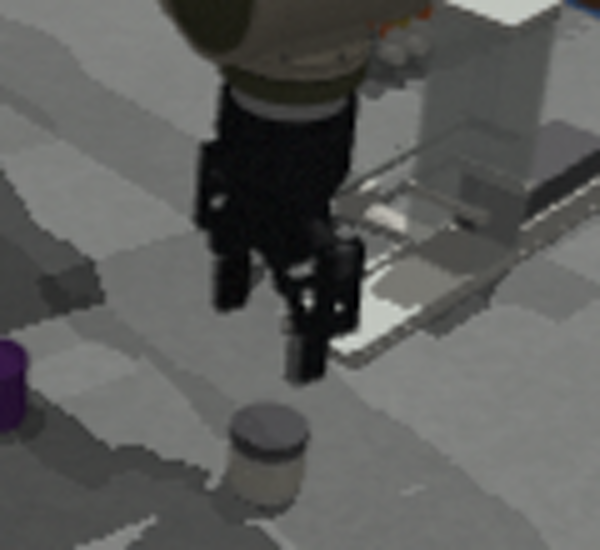

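{"api": "move_arm", "payload": {
  "deltas": [
    [[0.33,0.05,0],[0,0,0]],
    [[0,0,0.6],[0,0,0]],
    [[0,0,0.8],[0,0,0]],
    [[0,0,0.8],[0,0,0]],
    [[0,0,0.6],[0,0,0]],
    [[0,0,0.6],[0,0,0]],
    [[0,0,0.1],[0,0,0]],
    [[0,0,0],[0,0,0]]
  ]
}}

```text
t: 41.58
ee_pos: [0.6675, 0.0265, 0.0519]
tcp_rot: [[0.233, 0.973, -0.001], [0.973, -0.233, 0.0], [-0.0, -0.001, -1.0]]
wrist_force: [-0.4, -0.4, 1.1]
grip_width: 0.0771
```

{"api": "move_arm", "payload": {
  "deltas": [
    [[0,0,0],[0,0,0]],
    [[0,0,0],[0,0,0]],
    [[0,0,0],[0,0,0]],
    [[0,0,0],[0,0,0]],
    [[0,0,0],[0,0,0]],
    [[0,0,0],[0,0,0]]
  ],
  "jaw": -1,
  "squeeze": 60
}}

```text
t: 42.08
ee_pos: [0.6685, 0.0265, 0.0542]
tcp_rot: [[0.233, 0.973, 0.003], [0.973, -0.233, -0.0], [0.0, 0.003, -1.0]]
wrist_force: [1.1, 0.4, 5.7]
grip_width: 0.0455
```

{"api": "move_arm", "payload": {
  "deltas": [
    [[0,0,-0.5],[0,0,0]],
    [[0,0,-1],[0,0,0]],
    [[0,0,-1],[0,0,0]],
    [[0,0,-1],[0,0,0]],
    [[0,0,-1],[0,0,0]],
    [[0,0,-0.5],[0,0,0]],
    [[0,0,0],[0,0,0]],
    [[0,0,0],[0,0,0]]
  ]
}}

```text
t: 42.75
ee_pos: [0.6676, 0.0266, 0.1524]
tcp_rot: [[0.233, 0.973, -0.0], [0.973, -0.233, -0.0], [-0.0, -0.0, -1.0]]
wrist_force: [1.0, -0.1, -1.6]
grip_width: 0.0461
```

```bash
python3 held.py 11; python3 tray.py g; python3 go.py .5119 -.1688 .12 -13.4
```

```text
n 68
tool min [-0.0254 -0.0168  0.0079] max [0.0157 0.0365 0.0562]
side n 25 axis in tool [ 0.0002 -0.0006] rms 0.0015069808924262952
t 42.75 pos [0.6676 0.0266 0.1524] w 0.0460503089999988 F [ 1.  -0.1 -1.6]
top (np.int32(1998), ((0.531604528427124, -0.23426108062267303), (0.1874268501996994, 0.15603993833065033), 76.29277038574219))
scene (np.int32(1948), ((0.4875046908855438, -0.2268010377883911), (0.1900077611207962, 0.2988526225090027), 76.01545715332031))
t 42.9 pos [0.6672 0.0266 0.1511] yaw -13.45 tilt [-0.0026  0.0003] F [ 0.2  0.4 -0.6] w 0.0456
units tool [-11.31  -5.27   1.57] rz units -0.01
units after turn [-11.31  -5.29   1.55]
```

View pics/held11.png

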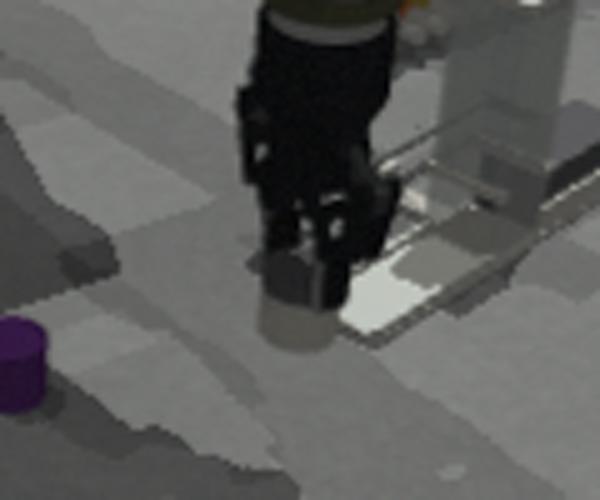

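View pics/tray_top_g.png

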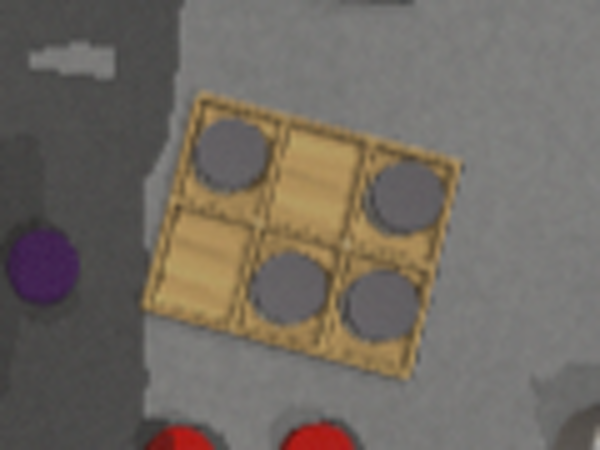

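{"api": "move_arm", "payload": {
  "deltas": [
    [[-0.94,-0.44,0],[0,0,0]],
    [[-0.94,-0.44,0],[0,0,0]],
    [[-0.94,-0.44,0],[0,0,0]],
    [[-0.94,-0.44,0],[0,0,0]],
    [[-0.94,-0.44,0],[0,0,0]],
    [[-0.94,-0.44,0],[0,0,0]],
    [[-0.94,-0.44,0],[0,0,0]],
    [[-0.94,-0.44,0],[0,0,0]]
  ]
}}

```text
t: 43.57
ee_pos: [0.5632, -0.1039, 0.1517]
tcp_rot: [[0.233, 0.973, -0.002], [0.973, -0.233, 0.001], [0.0, -0.002, -1.0]]
wrist_force: [-0.0, -0.1, -0.9]
grip_width: 0.0457
```

{"api": "move_arm", "payload": {
  "deltas": [
    [[-0.94,-0.44,0],[0,0,0]],
    [[-0.94,-0.44,0.4],[0,0,0]],
    [[-0.94,-0.44,0.6],[0,0,0]],
    [[-0.94,-0.44,0.5],[0,0,0]],
    [[0,0,0],[0,0,0]],
    [[0,0,0],[0,0,0]]
  ]
}}

```text
t: 44.07
ee_pos: [0.5119, -0.1686, 0.1218]
tcp_rot: [[0.234, 0.972, -0.002], [0.972, -0.234, 0.001], [0.001, -0.002, -1.0]]
wrist_force: [-0.1, 0.9, -1.4]
grip_width: 0.0455
```

```bash
python3 held.py 12; python3 go.py .5119 -.1688 .0592 -13.4
```

```text
n 53
tool min [-0.0248 -0.0053  0.0225] max [0.0146 0.0597 0.0748]
side n 17 axis in tool [-0.0009 -0.0005] rms 0.001187430552252066
t 44.0667 pos [ 0.5119 -0.1686  0.1218] w 0.04549720635319183 F [-0.1  0.9 -1.4]
t 44.12 pos [ 0.5126 -0.1681  0.1224] yaw -13.48 tilt [-0.0005  0.0005] F [-0.2  0.3 -0.1] w 0.0455
units tool [-0.04 -0.02  3.16] rz units -0.02
units after turn [-0.04 -0.03  3.16]
```

View pics/held12.png

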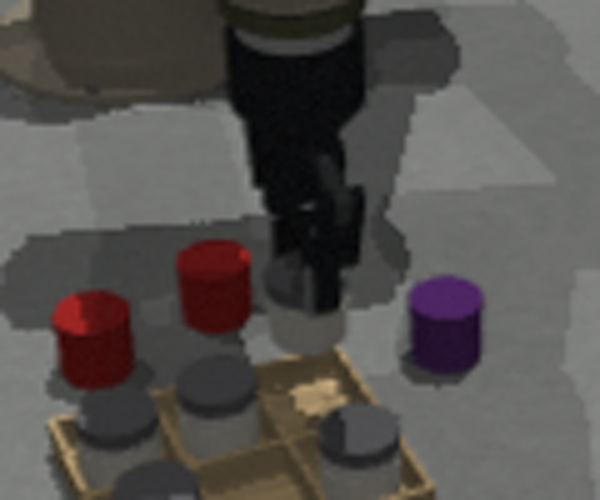

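{"api": "move_arm", "payload": {
  "deltas": [
    [[0,0,0.5],[0,0,0]],
    [[0,0,0.7],[0,0,0]],
    [[0,0,0.7],[0,0,0]],
    [[0,0,0.5],[0,0,0]],
    [[0,0,0],[0,0,0]],
    [[0,0,0],[0,0,0]]
  ]
}}

```text
t: 44.62
ee_pos: [0.5127, -0.1678, 0.0744]
tcp_rot: [[0.232, 0.973, -0.001], [0.973, -0.232, 0.0], [0.0, -0.001, -1.0]]
wrist_force: [-0.1, 0.9, -0.5]
grip_width: 0.0458
```

```bash
python3 held.py 13; python3 go.py .5119 -.1688 .0592 -13.4
```

```text
n 110
tool min [-0.0559 -0.0406  0.0128] max [0.0595 0.0556 0.0785]
side n 12 axis in tool [-0.0018  0.0005] rms 0.013454093956620934
t 44.6167 pos [ 0.5127 -0.1678  0.0744] w 0.04580571331327448 F [-0.1  0.9 -0.5]
t 44.67 pos [ 0.513  -0.1681  0.075 ] yaw -13.42 tilt [ 0.0005 -0.0003] F [-0.3  0.1 -0.6] w 0.0455
units tool [-0.05 -0.04  0.79] rz units -0.01
units after turn [-0.05 -0.04  0.79]
```

View pics/held13.png

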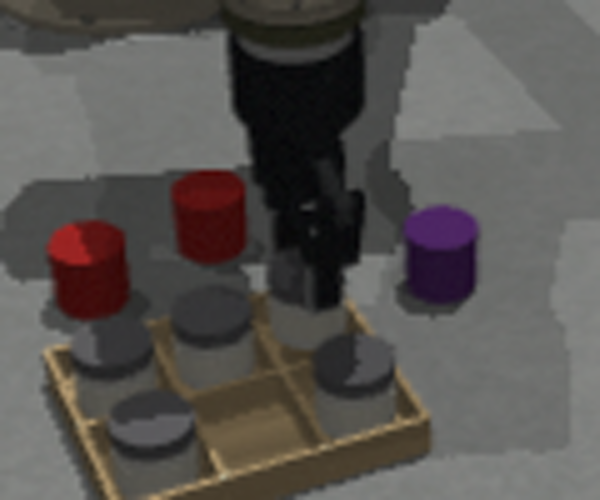

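{"api": "move_arm", "payload": {
  "deltas": [
    [[0,-0.04,0.2],[0,0,0]],
    [[0,0,0.2],[0,0,0]],
    [[0,0,0.2],[0,0,0]],
    [[0,0,0.1],[0,0,0]],
    [[0,0,0.1],[0,0,0]],
    [[0,0,0],[0,0,0]],
    [[0,0,0],[0,0,0]]
  ]
}}

```text
t: 45.25
ee_pos: [0.5117, -0.168, 0.0591]
tcp_rot: [[0.233, 0.973, -0.0], [0.973, -0.233, 0.0], [-0.0, -0.0, -1.0]]
wrist_force: [-2.1, 2.0, 5.3]
grip_width: 0.0459
```

Contact at the expected height; release and retreat clear of everything.

{"api": "move_arm", "payload": {
  "deltas": [
    [[0,0,0],[0,0,0]],
    [[0,0,0],[0,0,0]],
    [[0,0,0],[0,0,0]],
    [[0,0,-0.5],[0,0,0]],
    [[0,0,-1],[0,0,0]],
    [[0,0,-1],[0,0,0]],
    [[0,0,-1],[0,0,0]],
    [[0,0,-1],[0,0,0]]
  ],
  "jaw": 0.4
}}

```text
t: 45.92
ee_pos: [0.5118, -0.168, 0.1504]
tcp_rot: [[0.233, 0.973, 0.0], [0.973, -0.233, -0.0], [-0.0, 0.001, -1.0]]
wrist_force: [0.8, 0.5, -0.6]
grip_width: 0.0597
```

{"api": "move_arm", "payload": {
  "deltas": [
    [[1,-0.2,-0.5],[0,0,0]],
    [[1,-0.2,-0.5],[0,0,0]],
    [[1,-0.2,-0.5],[0,0,0]],
    [[1,-0.2,0],[0,0,0]],
    [[1,-0.2,0],[0,0,0]],
    [[1,-0.2,0],[0,0,0]],
    [[1,-0.2,0],[0,0,0]],
    [[1,-0.2,0],[0,0,0]]
  ]
}}

```text
t: 46.58
ee_pos: [0.5178, -0.004, 0.1795]
tcp_rot: [[0.233, 0.973, 0.001], [0.973, -0.233, -0.0], [-0.0, 0.001, -1.0]]
wrist_force: [0.1, -0.4, -0.9]
grip_width: 0.0598
```

{"api": "move_arm", "payload": {
  "deltas": [
    [[0.5,0,0],[0,0,0]],
    [[0,0,0],[0,0,0]],
    [[0,0,0],[0,0,0]]
  ]
}}

```text
t: 46.83
ee_pos: [0.5204, 0.0044, 0.179]
tcp_rot: [[0.232, 0.973, 0.0], [0.973, -0.232, -0.0], [-0.0, 0.001, -1.0]]
wrist_force: [-0.4, -0.6, -0.3]
grip_width: 0.0596
```

```bash
python3 tray.py z; python3 - <<'E'
from h import *
for n,c in(("scene",(130,110,430,335)),("top",(110,140,420,290))):
    p=arm.capture(n);save(p,n+"z.png",c,2.5)
    C=cloud(p);z=C[...,2]; im=p["image"].astype(int)
    for cx,cy in((.5561,-.3028),(.570,-.2444),(.5839,-.186),(.484,-.2856),(.498,-.2272),(.5119,-.1688)):
        m=(np.hypot(C[...,0]-cx,C[...,1]-cy)<.018); print(n,(cx,cy),np.median(z[m]).round(4))
E
```

```text
top (np.int32(1859), ((0.5315777659416199, -0.23453333973884583), (0.18692070245742798, 0.1559094935655594), 76.35836029052734))
scene (np.int32(1703), ((0.4872288107872009, -0.22728978097438812), (0.18960079550743103, 0.29885488748550415), 76.23762512207031))
scene (0.5561, -0.3028) 0.0493
scene (0.57, -0.2444) 0.0046
scene (0.5839, -0.186) 0.0495
scene (0.484, -0.2856) 0.0492
scene (0.498, -0.2272) 0.0491
scene (0.5119, -0.1688) 0.0491
top (0.5561, -0.3028) 0.0505
top (0.57, -0.2444) 0.0061
top (0.5839, -0.186) 0.0502
top (0.484, -0.2856) 0.0505
top (0.498, -0.2272) 0.0503
top (0.5119, -0.1688) 0.0504
```

View pics/scenez.png

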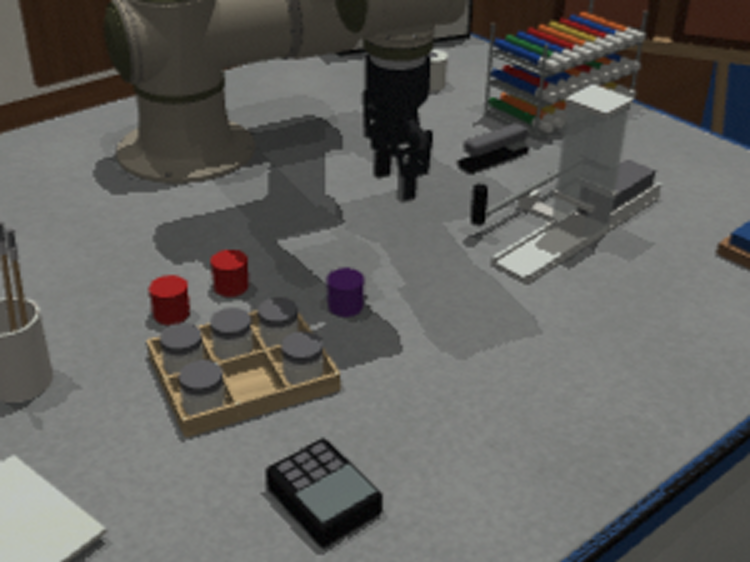

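View pics/topz.png

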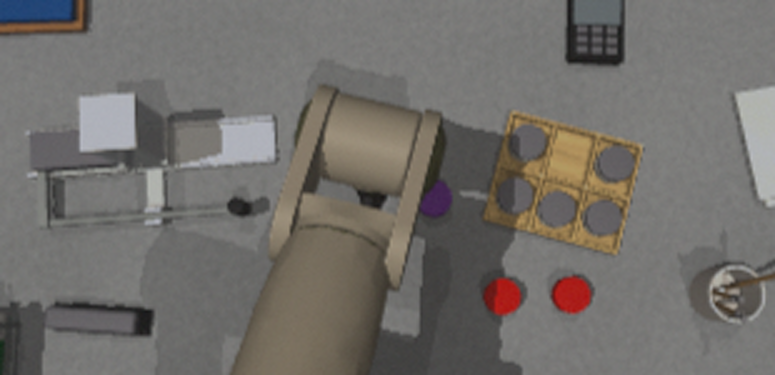

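View pics/tray_scene_z.png

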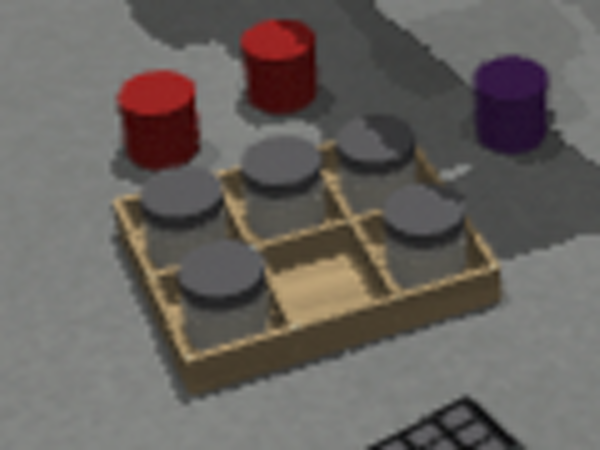

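```bash
python3 -c "
from bench import arm
print(arm.hand_in()); print(arm.get_state()['t'])"
```

```text
the job is handed in; nothing more can be done
None
the job is handed in; nothing more can be done
```

I packed all five pots into the tray and handed the job in at about 47 s. I pulled the slide to its stop three times, feeling the stop at 21–27 N each time, and let it return by itself. Each pot that came out went into its own cell. The magazine held only three pots, so there was no pot4. I then packed the stray pot next to the one already in the tray.

- **Pots:** in the last pictures all five lids stand level at 49–50 mm in both cameras, upright and one to a cell. The sixth cell, in the middle of the far row, is empty.
- **Dispenser:** the magazine and apron are empty, and the slide is home.
- **Other things:** the tray stayed where it was found. The mug, card reader, stapler and the red and purple look-alikes look undisturbed in the last pictures; I did not measure them again. The gripper was clear of everything.
- **Disagreements:** the two cameras differed by 3–6 mm in x, so I averaged them, and the contacts bore that out. The automatic tray outline from the scene camera was unusable throughout, because it merged other things into the tray. The top camera's outline failed once, when the arm blocked the view. For tray checks I relied on the other top views and on looking at the pictures.

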